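# Tension a cart wheel's spokes and set its castle nut

## Robot

A 7-joint arm with a two-finger parallel gripper is mounted at the origin on the work surface. World frame = base frame: x ahead of the robot, y to its left, z up, the work surface at z = 0. Lengths are in m, angles in rad, forces in N, time in s.
With the tool pointing down it reaches from about 0.425 to 0.875 m from the base axis. Payload 4.7 kg.
Tool frame: the origin (TCP) lies midway between the tips of the shut fingers; the grasp point (between the pads) lies 19 mm behind it (ctrl.grip_point_offset is the distance from the TCP to the grasp point, in m); z points along the fingers, y is the line along which they close (so a half turn about z gives the same grasp; the last joint's range is limited). The gripper opens to 87 mm and grips with 3 to 60 N. Pads are 19 mm wide; open, the fingers measure 117 mm over their backs; the gripper's body (75 mm by 190 mm) begins 51 mm behind the grasp point.
Start: joints at [-1.091, 0.321, -0.07, 1.45, 0.023, 1.371, -0.057], TCP at [0.292, 0.581, 0.192] pointing down, gripper open.
Joint ranges: [-2.86, 2.86], [-0.3, 2.09], [-1.38, 1.24], [0.06, 2.45], [-1.56, 4.7], [0.09, 2.05], [-2.69, 2.69]. Speed limits (rad/s): [2.57, 2.57, 3.14, 3.14, 3.14, 3.14, 3.14].

## Interface

Orientations are given as a rotation vector (axis times angle).
In Python, from bench import ctrl gives the robot as it stands.
- The arm moves only by the tool move_arm, never from a script. Its argument "increments" is text: rows parted by semicolons, each of 7 numbers parted by spaces: the shift along the world's x, y, z in mm, then the turn, a rotation vector about the world's x, y, z in degrees, then the closure in counts, from 0 (fully open) to 255 (shut). A call has exactly 8 rows; each row shifts and turns the commanded pose from where the row before left it; what a row does not reach is not made up. A row lasts 1/12 s, in which the tool goes at most 41.7 mm and 7.16 degrees, less where a joint would pass 70% of its speed; a pose out of reach is approached as far as the arm can. A call with a gripper value outside its range is refused whole. The fingers move at their own pace and stop on an object; "grip_force" is the grip in N (left out, the last holds). Time passes only in rows, so rows that do not move let the fingers close, or fill a call up. It gives the time, the measured TCP pose, the force, the opening and the grip force at its end, in the units of the state.
- ctrl.get_state(): the state, without advancing time (a new reading comes with each control period).
- ctrl.get_image(name): name is "scene" or "top" or "wrist"; returns a dict with "frame" (384x512x3 uint8, red, green, blue), "depth" (384x512 float32, m along the optical axis (not along the pixel's ray), 0 where there is no reading), "fx", "fy", "cx", "cy" (pixels), "k1" (the pictures are not rectified: a ray, as slopes to the right and down, at radius r is drawn at 1 + k1 r^2 times it, then the intrinsics apply), "position" and "orientation" of the camera in the world. Camera axes: x right, y down, z forward; pixel columns grow to the right and rows downward; lengths in m; the calibration is good to about 2 mm. A picture is of the moment at which its call begins.
- ctrl.close_job(): hands the job in; it is judged then, once.
Trained networks look in a picture, given as the dict that the camera call returned (one of the last four; its "shot" number tells which), for a name from the list of things; names that differ only in an ending like _2 or _b are one class to them, and where a whole thing is asked for, a point or a joint stands for the part that bears it (a point fixed in the world has none). Each returns a list of dicts, best first, with "score" (0 to 1); they miss things now and then, are a little off and sometimes report something else, mostly with a low value. They report only what shows in the picture. A call takes as long as a camera call.
- ctrl.find_in(target, picture): "centre" ([x, y, z] in m, in world coordinates, good to about 4 mm: the middle of the surface that is visible of it).
- ctrl.silhouettes(target, picture): "region" (384x512 bool, what is visible of it).
The state is a dict: "time": time; "joint_positions": joint angles; "qd": joint speeds; "joint_torque": joint torques, N m; "position": TCP position; "tool_rot": TCP orientation; "ft_force": force on the tool from outside, world axes, zero at the start; "torque": the same for the moment, N m; "grip_width": opening from 0.0 (shut) to 1.0 (fully open); "grip_force": force on a finger pad.
Only numpy, scipy, OpenCV 4.12 (cv2) and the standard library are available. Lean on these libraries where they do the work, as an engineer would, in place of code of your own. Each camera call takes 0.05 s, during which the arm holds its last target. There are 200 camera calls.

## Task

Swing the magnifier arm out until no part of it hangs over the cart wheel and leave it there, then go round the rim clockwise (seen from above) from the valve and tighten each spoke nipple clockwise from where it stands: two quarter turns for a nipple on a thick spoke (wide nipple), one quarter turn for one on a thin spoke (narrow nipple), finishing each before the next. After the last nipple, turn the castle nut in the middle clockwise just to the next slot that lines up with the axle's cross hole. Lay the spare nipples on the bench in the wooden parts tray at any time, and leave the other things where they are.

Things in the scene. Friction and masses are not known exactly. Their poses are not given: they have to be found in the camera images.
- wheel: Hand-cart wheel, 264 mm across, lying flat, fixed. Origin: on the axle, 18 mm above the bench. Rim top (radius 92 to 132) 40 mm above the origin. Five spoke nipples at radius 110 mm, 72 degrees apart, numbered 1 to 5 clockwise seen from above, number 1 on the wheel's +x. The valve stem (10 mm thick, 26 tall) stands on the rim half way between 5 and 1, so number 1 is the first clockwise from it.
- magnifier (a joint): Stiff hinge (0.4 N m) of the magnifier's level arm on a vertical post 240 mm from the axle; stays where left. 0: arm points at the axle, its lens (ring 92 mm across, centre 195 mm from the hinge) over the wheel. Grows clockwise seen from above, towards the robot; stop at 1.8 rad; the lens is clear of the wheel from 0.82 on. The arm's bar is 150 to 160 mm above the bench.
- magnifier_knob (a point): Centre of the top of the magnifier arm's upright black knob: round, 18 mm thick, 42 mm tall, its top 202 mm above the bench, 125 mm from the hinge axis. Turns with the arm; its +y axis points level from the knob to the hinge axis.
- nut (a joint): Turning of the castle nut on the upright axle; grows clockwise seen from above (tightening). A slot lines up with the axle's cross hole at 0, 1.047, 2.094 and 3.142 rad. It starts between 0.15 and 0.75, so the next slot is at 1.047. Friction 0.15 N m; stays where left.
- nut_top (a point): Centre of the top of the castle nut, 98 mm above the bench: steel hexagon 36 mm across flats, 16 tall, under a six-slotted crown 12 tall. Turns with it: x axis square to a flat, through a slot. The hub below is 52 mm across. The axle end (16 mm thick) stands 6 mm above the crown; a black line on it shows the cross hole's direction.
- tray: Wooden parts tray on the bench, 190 x 120 x 36 mm, walls and floor 6 mm, with one cross wall at x = 0 making two compartments of 86 x 108 mm. Fixed. Origin: centre of its underside.
- spare1: Spare brass spoke nipple lying on the bench: a square bar 36 x 18 x 18 mm, about 60 g, long along its x axis. Origin: centre of its underside as placed. May be absent.
- spare2: Spare brass spoke nipple lying on the bench: a square bar 36 x 18 x 18 mm, about 60 g, long along its x axis. Origin: centre of its underside as placed. May be absent.
- spare3: Spare brass spoke nipple lying on the bench: a square bar 36 x 18 x 18 mm, about 60 g, long along its x axis. Origin: centre of its underside as placed. May be absent.
- nipple1 (a joint): Turning of the spoke nipple number 1, on a thin spoke (5 mm); starts at 0 and grows clockwise seen from above. One quarter turn: 1.571 rad from the start. Friction about 0.06 N m: it stays where it is left.
- nipple1_top (a point): Centre of the top of the upright brass nipple number 1: square, 12 x 12 mm, 30 mm tall on a 4 mm round collar; this point is 34 mm above the rim's top. Turns with it; x and y axes square to the flats.
- nipple2 (a joint): Turning of the spoke nipple number 2, on a thick spoke (8 mm); starts at 0 and grows clockwise seen from above. Two quarter turns: 3.142 rad from the start. Friction about 0.06 N m: it stays where it is left.
- nipple2_top (a point): Centre of the top of the upright brass nipple number 2: square, 18 x 18 mm, 30 mm tall on a 4 mm round collar; this point is 34 mm above the rim's top. Turns with it; x and y axes square to the flats.
- nipple3 (a joint): Turning of the spoke nipple number 3, on a thin spoke (5 mm); starts at 0 and grows clockwise seen from above. One quarter turn: 1.571 rad from the start. Friction about 0.06 N m: it stays where it is left.
- nipple3_top (a point): Centre of the top of the upright brass nipple number 3: square, 12 x 12 mm, 30 mm tall on a 4 mm round collar; this point is 34 mm above the rim's top. Turns with it; x and y axes square to the flats.
- nipple4 (a joint): Turning of the spoke nipple number 4, on a thick spoke (8 mm); starts at 0 and grows clockwise seen from above. Two quarter turns: 3.142 rad from the start. Friction about 0.06 N m: it stays where it is left.
- nipple4_top (a point): Centre of the top of the upright brass nipple number 4: square, 18 x 18 mm, 30 mm tall on a 4 mm round collar; this point is 34 mm above the rim's top. Turns with it; x and y axes square to the flats.
- nipple5 (a joint): Turning of the spoke nipple number 5, on a thin spoke (5 mm); starts at 0 and grows clockwise seen from above. One quarter turn: 1.571 rad from the start. Friction about 0.06 N m: it stays where it is left.
- nipple5_top (a point): Centre of the top of the upright brass nipple number 5: square, 12 x 12 mm, 30 mm tall on a 4 mm round collar; this point is 34 mm above the rim's top. Turns with it; x and y axes square to the flats.
- screwdriver: Bystander, to be left alone: yellow-handled screwdriver lying, 200 mm, origin under its middle.
- tape: Bystander, to be left alone: roll of brown tape lying flat, 90 mm across, 24 mm tall.
- marker_block: Bystander, to be left alone: cork sanding block 70 x 50 x 30 mm.

How it is judged:
On the way, in this order (a step that is already met when the one before it is completed fails the run):
1. the magnifier is swung out, clear of the wheel (value of joint magnifier above 0.82 rad), for 0.2 s.
2. nipple number 1 turned one quarter turn clockwise (value of joint nipple1 between 1.311 and 1.831 rad), for 0.3 s.
3. nipple number 2 turned two quarter turns clockwise (value of joint nipple2 between 2.882 and 3.402 rad), for 0.3 s.
4. nipple number 3 turned one quarter turn clockwise (value of joint nipple3 between 1.311 and 1.831 rad), for 0.3 s.
5. nipple number 4 turned two quarter turns clockwise (value of joint nipple4 between 2.882 and 3.402 rad), for 0.3 s.
6. nipple number 5 turned one quarter turn clockwise (value of joint nipple5 between 1.311 and 1.831 rad), for 0.3 s.
7. castle nut at the next slot (value of joint nut between 0.927 and 1.167 rad), for 0.3 s.
At the end, for the whole second after the job is handed in: Magnifier at 0.82 rad or more and still; each nipple turned clockwise from its start by two quarter turns (thick spokes) or one (thin), within 0.26 rad; castle nut at 1.047 rad (next slot) within 0.12; each spare nipple at rest on the tray's floor, inside its walls (all of step 2 and all of step 3 and all of step 4 and all of step 5 and all of step 6 and all of step 7 and value of joint magnifier above 0.82 rad and velocity of joint magnifier below 0.05 rad/s and x of spare1 in the frame of tray between -0.09 and 0.09 m and y of spare1 in the frame of tray between -0.055 and 0.055 m and z of each of spare1, spare2, spare3 in the frame of tray below 0.03 m and linear speed of each of spare1, spare2, spare3 below 0.03 m/s and x of spare2 in the frame of tray between -0.09 and 0.09 m and y of spare2 in the frame of tray between -0.055 and 0.055 m and x of spare3 in the frame of tray between -0.09 and 0.09 m and y of spare3 in the frame of tray between -0.055 and 0.055 m); the robot touches nothing.
It fails at once if a bystander is moved by more than 40 mm (distance of any of screwdriver, tape, marker_block from where it was at the start of the episode above 0.04 m).
Of spare1, spare2, spare3 only 1 to 3 are there at a start; the rules pass over those that are not, and their reading is None.
At some moment in a run one of spare1, spare2, spare3 may be knocked a few centimetres aside while the robot is not near it.
Once in a run the grip may slacken for a moment while it holds something.
It also fails if it takes over 210 s, if anything falls off the work surface, if the arm or the gripper's body presses on something with over 40 N, if the wrist force passes 120 N, or if a joint passes its speed limit or range.

## Working session

There is one attempt and no reset: what is moved stays moved. The work goes in short steps, Python scripts to look and compute and a tool call to move; the robot and the scene stay as the last step left them, time stands still between calls to the robot, and variables do not carry over. Pictures are saved under pics/ and viewed, at most 14 in all, crops included, and the job is handed in when it is done.

Besides the shell and the picture viewer there is one more tool, called after "Request:" by a JSON object that holds its "fn" and its "kwargs", one argument or row to a line. move_arm: Moves the arm, as the interface text tells. Its arguments: {"type":"object","properties":{"increments":{"type":"string"},"grip_force":{"type":"number"}},"required":["increments"]}

```bash
mkdir -p pics; ls; cat > h.py <<'E'
import numpy as np,cv2
from scipy.spatial.transform import Rotation as R
from bench import ctrl
def cam(im):
    o=np.array(im["orientation"],float)
    return (R.from_rotvec(o).as_matrix() if o.shape==(3,) else o), np.array(im["position"])
def cloud(im):
    K=np.array([[im["fx"],0,im["cx"]],[0,im["fy"],im["cy"]],[0,0,1.]])
    h,w=im["depth"].shape
    v,u=np.mgrid[:h,:w]
    p=cv2.undistortPoints(np.stack([u.ravel(),v.ravel()],1).astype(np.float64)[:,None],K,np.array([im["k1"],0,0,0,0.]))[:,0]
    d=im["depth"].ravel()
    M,t=cam(im)
    P=np.c_[p*d[:,None],d]@M.T+t
    P[d==0]=np.nan
    return P.reshape(h,w,3)
def save(im,n,s=1):
    cv2.imwrite("pics/"+n,cv2.resize(im["frame"][:,:,::-1],None,fx=s,fy=s))
def st():
    s=ctrl.get_state();print("t",s["time"],"p",np.round(s["position"],4),"rot",np.round(s["tool_rot"],3),"q",np.round(s["joint_positions"],3),"F",np.round(s["ft_force"],1),"w",s["grip_width"])
    return s
E
python3 - <<'E'
from h import *
for n in ["scene","top"]:
    im=ctrl.get_image(n);save(im,n+"0.png",1.5);print(n,im["position"],im["orientation"],im["k1"],im["fx"])
    for t in ["wheel","magnifier_knob","nut_top","tray","spare1","nipple1_top","nipple2_top","screwdriver","tape","marker_block"]:
        print(t,[(np.round(d["centre"],3).tolist(),round(d["score"],2)) for d in ctrl.find_in(t,im)][:6])
st()
E
```

```text
pics
scene [ 1.33259681 -0.02960251  0.69767385] [-1.72148242 -1.57110948  0.8292246 ] 0.003402472091965801 382.1153541933014
wheel [([0.62, -0.03, 0.06], 0.72), ([0.372, -0.242, 0.013], 0.5), ([0.552, 0.076, 0.077], 0.32)]
magnifier_knob [([0.566, 0.051, 0.158], 0.78)]
nut_top [([0.592, -0.028, 0.089], 0.7)]
tray [([0.573, -0.358, 0.015], 0.78)]
spare1 [([0.487, 0.382, 0.016], 0.55), ([0.382, -0.342, 0.018], 0.39)]
nipple1_top [([0.677, 0.034, 0.082], 0.59)]
nipple2_top [([0.477, -0.024, 0.072], 0.63)]
screwdriver [([0.777, -0.046, 0.024], 0.81)]
tape [([0.55, 0.075, 0.08], 0.66), ([0.619, 0.368, 0.018], 0.58)]
marker_block [([0.454, 0.268, 0.024], 0.73)]
top [0.40606053 0.01277733 1.17378948] [-2.15204952  2.09975099 -0.17599233] -0.048606754078990275 391.22750541613743
wheel [([0.574, -0.042, 0.057], 0.61)]
magnifier_knob [([0.555, 0.038, 0.161], 0.56), ([0.438, 0.257, 0.033], 0.54), ([0.367, -0.345, 0.022], 0.31)]
nut_top [([0.577, -0.032, 0.095], 0.48)]
tray [([0.562, -0.364, 0.011], 0.62)]
spare1 [([0.368, -0.343, 0.025], 0.49)]
nipple1_top []
nipple2_top [([0.462, -0.023, 0.092], 0.47)]
screwdriver [([0.763, -0.042, 0.026], 0.81), ([0.461, -0.025, 0.092], 0.43)]
tape []
marker_block [([0.438, 0.256, 0.032], 0.77)]
t 1.1 p [0.2919 0.5808 0.1916] rot [0.725 3.057 0.   ] q [-1.091  0.321 -0.07   1.45   0.023  1.371 -0.057] F [0.2 0.1 0. ] w 1.0000077469528548
```

View pics/scene0.png

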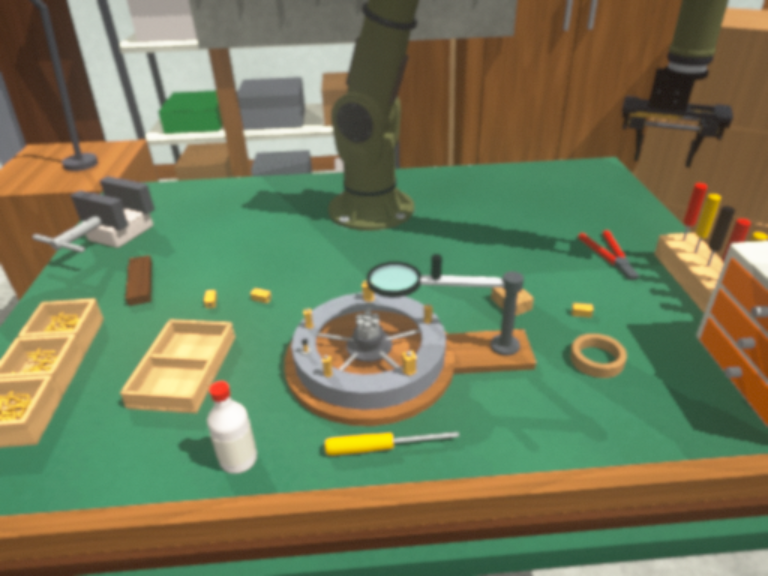

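View pics/top0.png

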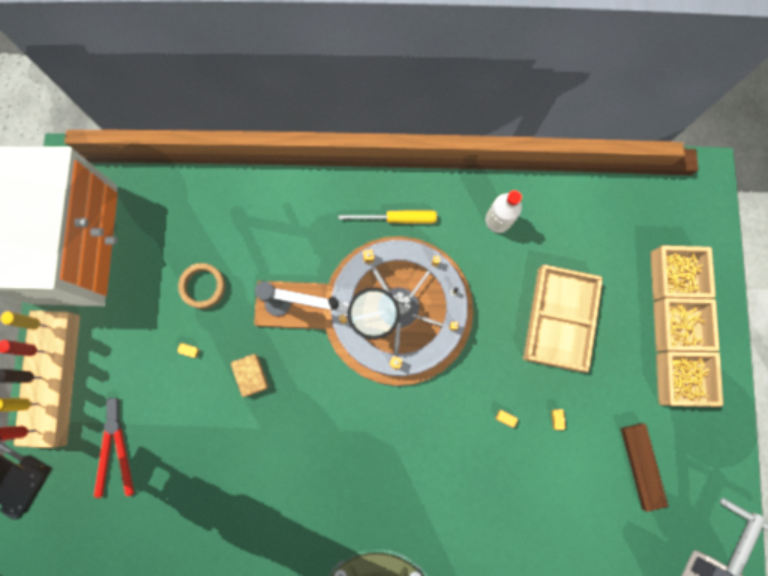

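```bash
cat > m1.py <<'E'
from h import *
from scipy.optimize import least_squares
for n in ["top","scene"]:
    im=ctrl.get_image(n);P=cloud(im);z=P[...,2]
    tb=P[(np.abs(P[...,0]-.45)<.05)&(np.abs(P[...,1])<.1)]
    print(n,"bench z",np.nanmedian(tb[:,2]))
    m=(abs(z-.058)<.005)&(np.hypot(P[...,0]-.585,P[...,1]+.03)<.16)
    Q=P[m][:,:2]
    def f(c): 
        r=np.hypot(*(Q-c).T); return np.maximum(0,r-.132)+np.maximum(0,.092-r)
    c=least_squares(f,[.585,-.03],loss="soft_l1",f_scale=.002).x
    print("wheel",c,len(Q),"z",np.median(P[m][:,2]))
    # tall pixels
    t=(z>.078)&(z<.1)&(np.hypot(P[...,0]-c[0],P[...,1]-c[1])<.14)
    k,l,s,ce=cv2.connectedComponentsWithStats(t.astype(np.uint8))
    for i in range(1,k):
        if s[i,4]>5:
            p=np.nanmean(P[l==i],0);d=p[:2]-c;print("blob",s[i,4],p.round(3),"r",np.hypot(*d).round(3),"ang",np.degrees(np.arctan2(d[1],d[0])).round(1),ce[i].round())
    t=(z>.13)&(z<.22)&(P[...,0]<.8)&(abs(P[...,1])<.4)&(P[...,0]>.3)
    k,l,s,ce=cv2.connectedComponentsWithStats(t.astype(np.uint8))
    for i in range(1,k):
        if s[i,4]>20:
            p=P[l==i];print("mag",s[i,4],p.mean(0).round(3));q=p[p[:,1]>p[:,1].max()-.03];print(" post",np.round(np.median(q,0),3)); q=p[p[:,2]>.19]; print(" knob",np.round(q.mean(0),3) if len(q) else 0)
    hsv=cv2.cvtColor(im["frame"],cv2.COLOR_RGB2HSV)
    t=(hsv[...,0]>15)&(hsv[...,0]<32)&(hsv[...,1]>150)&(hsv[...,2]>120)&(z<.04)&(z>.008)
    k,l,s,ce=cv2.connectedComponentsWithStats(t.astype(np.uint8))
    for i in range(1,k):
        if s[i,4]>15 and s[i,4]<400:
            p=P[l==i];q=p[p[:,2]>.013];rc=cv2.minAreaRect((q[:,:2]*1000).astype(np.float32)) if len(q)>3 else 0
            print("yel",s[i,4],np.round(np.nanmedian(p,0),3),rc,ce[i].round())
    t=(abs(z-.036)<.008)&(P[...,1]<-.25)&(P[...,1]>-.5)&(P[...,0]>.42)&(P[...,0]<.72)
    k,l,s,ce=cv2.connectedComponentsWithStats(t.astype(np.uint8))
    for i in range(1,k):
        if s[i,4]>60:
            q=P[l==i];print("tray?",s[i,4],cv2.minAreaRect((q[:,:2]*1000).astype(np.float32)),q[:,2].mean())
E
python3 m1.py
```

```text
top bench z 0.01793327663678146
wheel [ 0.5757012  -0.02867714] 2927 z 0.058442709273685
blob 44 [0.666 0.032 0.092] r 0.109 ang 33.8 [245. 170.]
blob 22 [ 0.661 -0.097  0.091] r 0.109 ang -38.8 [290. 173.]
blob 11 [ 0.605 -0.135  0.083] r 0.11 ang -74.4 [303. 193.]
blob 64 [ 0.576 -0.036  0.093] r 0.008 ang -84.5 [268. 202.]
blob 20 [0.546 0.076 0.092] r 0.109 ang 105.8 [228. 212.]
blob 22 [ 0.537 -0.131  0.09 ] r 0.11 ang -110.9 [302. 217.]
blob 45 [ 0.466 -0.024  0.093] r 0.11 ang 177.6 [263. 242.]
mag 81 [ 0.768 -0.233  0.149]
 post [ 0.767 -0.232  0.15 ]
 knob 0
mag 1419 [0.554 0.063 0.161]
 post [0.579 0.21  0.169]
 knob [0.559 0.088 0.202]
yel 252 [ 0.765 -0.054  0.024] ((766.3822631835938, -53.665855407714844), (25.496416091918945, 98.4520492553711), 3.431795120239258) [274. 144.]
yel 69 [ 0.685 -0.594  0.027] ((686.3997802734375, -598.5676879882812), (53.98468780517578, 23.257246017456055), 79.83747863769531) [452. 174.]
yel 93 [ 0.653 -0.601  0.027] ((650.7716064453125, -604.4833374023438), (36.35918426513672, 53.81191635131836), 30.95905113220215) [454. 185.]
yel 23 [ 0.55
[... 1624 characters left out ...]
.]
yel 68 [0.488 0.387 0.016] ((484.96893310546875, 387.4224853515625), (33.37981033325195, 18.8270206451416), 74.11615753173828) [388. 205.]
yel 168 [ 0.434 -0.606  0.027] ((429.59527587890625, -606.0816040039062), (67.19669342041016, 51.800323486328125), 17.653860092163086) [ 42. 214.]
yel 143 [ 0.533 -0.605  0.024] ((535.2955932617188, -603.0594482421875), (73.5546875, 40.3934440612793), 26.151748657226562) [ 28. 239.]
yel 265 [ 0.649 -0.601  0.027] ((644.0264282226562, -602.046142578125), (80.78173065185547, 45.93637466430664), 35.34645462036133) [  9. 270.]
tray? 796 ((566.3607177734375, -353.7401123046875), (123.49322509765625, 192.9616241455078), 78.65037536621094) 0.03344713990727088
```

Request:
{"fn": "move_arm", "kwargs": {
  "increments": "16.8 -30.7 6 0 0 -4.9 0;16.8 -30.7 6 0 0 -4.9 0;16.8 -30.7 6 0 0 -4.9 0;16.8 -30.7 6 0 0 -4.9 0;16.8 -30.7 6 0 0 -4.9 0;16.8 -30.7 6 0 0 -4.9 0;16.8 -30.7 6 0 0 -4.9 0;16.8 -30.7 6 0 0 -4.9 0",
  "grip_force": 20
}}

```text
time: 1.87
position: [0.4269, 0.3336, 0.2401]
tool_rot: [1.714, 2.633, 0.001]
ft_force: [0.6, 0.4, 0.1]
grip_width: 1.001
grip_force: 0.0
```

Request:
{"fn": "move_arm", "kwargs": {
  "increments": "16.8 -30.7 4 0 0 -4.9 0;16.8 -30.7 4 0 0 -4.9 0;16.8 -30.7 4 0 0 -4.9 0;16.8 -30.7 4 0 0 -4.9 0;16.8 -30.7 4 0 0 -4.9 0;16.8 -30.7 4 0 0 -4.9 0;16.8 -30.7 4 0 0 -4.9 0;16.8 -30.7 4 0 0 -4.9 0"
}}

```text
time: 2.53
position: [0.5613, 0.088, 0.2721]
tool_rot: [2.498, 1.906, 0.001]
ft_force: [1.0, 0.1, 0.1]
grip_width: 0.998
grip_force: 0.0
```

```bash
python3 - <<'E'
from h import *
st()
im=ctrl.get_image("wrist");save(im,"w1.png",1.5);P=cloud(im)
print(im["position"],im["orientation"])
m=(P[...,2]>.19)&(P[...,2]<.21)&(np.hypot(P[...,0]-.56,P[...,1]-.09)<.05)
print("knob",np.nanmean(P[m],0),m.sum())
m=(P[...,2]>.14)&(P[...,2]<.22)&(P[...,1]>.15);print("post",np.nanmedian(P[m],0),m.sum())
E
```

```text
t 2.5333 p [0.5613 0.088  0.2721] rot [2.498e+00 1.906e+00 1.000e-03] q [-0.58   0.118  0.418  1.547 -0.048  1.487 -0.428] F [1.  0.1 0.1] w 0.9979622108223025
[0.58242456 0.16758174 0.46480389] [ 2.8178193  -0.37986121 -0.05767223]
knob [0.5599175  0.09087363 0.20024143] 288
post [0.57743336 0.20147661 0.16634206] 1785
```

Request:
{"fn": "move_arm", "kwargs": {
  "increments": "-1 2 -25 0 0 0 0;0 0 -25 0 0 0 0;0 0 -25 0 0 0 0;0 0 -25 0 0 0 0;0 0 0 0 0 0 140;0 0 0 0 0 0 140;0 0 0 0 0 0 140;0 0 0 0 0 0 140"
}}

```text
time: 3.25
position: [0.5611, 0.0919, 0.1738]
tool_rot: [2.493, 1.91, 0.005]
ft_force: [0.3, 0.3, 0.2]
grip_width: 0.779
grip_force: 0.0
```

```bash
python3 - <<'E'
from h import *
st()
c=np.array([.593,.211]);p0=np.array([.560,.090])
for a in np.arange(-105,-196,-9): print(a,np.round((c+.1255*np.array([np.cos(np.radians(a)),np.sin(np.radians(a))]))*1000,1))
E
```

```text
t 3.25 p [0.5611 0.0919 0.1738] rot [2.493 1.91  0.005] q [-0.577  0.157  0.411  1.701 -0.065  1.293 -0.416] F [0.3 0.3 0.2] w 0.7791878269746435
-105 [560.5  89.8]
-114 [542.   96.4]
-123 [524.6 105.7]
-132 [509.  117.7]
-141 [495.5 132. ]
-150 [484.3 148.2]
-159 [475.8 166. ]
-168 [470.2 184.9]
-177 [467.7 204.4]
-186 [468.2 224.1]
-195 [471.8 243.5]
```

Request:
{"fn": "move_arm", "kwargs": {
  "increments": "0 0 0 0 0 0 140;0 0 0 0 0 0 140;-9.5 2.8 0 0 0 -3.5 140;-9 3.8 0 0 0 -3.5 140;-8.9 4.4 0 0 0 -3.5 140;-8.5 4.9 0 0 0 -3.5 140;-8 5.8 0 0 0 -3.5 140;-7.6 6.2 0 0 0 -3.5 140"
}}

```text
time: 3.92
position: [0.5082, 0.1196, 0.1723]
tool_rot: [2.803, 1.419, 0.002]
ft_force: [-0.1, -0.0, 0.3]
grip_width: 0.453
grip_force: 0.0
```

Request:
{"fn": "move_arm", "kwargs": {
  "increments": "-7 6.9 0 0 0 -3.5 140;-6.5 7.4 0 0 0 -3.5 140;-5.8 7.9 0 0 0 -3.5 140;-5.4 8.3 0 0 0 -3.5 140;-4.5 8.8 0 0 0 -3.5 140;-4 9 0 0 0 -3.5 140;-3 9.3 0 0 0 -3.5 140;-2.6 9.6 0 0 0 -3.5 140"
}}

```text
time: 4.58
position: [0.4696, 0.1872, 0.1724]
tool_rot: [-3.062, -0.699, -0.002]
ft_force: [0.8, -0.3, 0.2]
grip_width: 0.45
grip_force: 0.0
```

Request:
{"fn": "move_arm", "kwargs": {
  "increments": "-1.5 9.7 0 0 0 -3.5 140;-1 9.8 0 0 0 -3.5 140;0 9.8 0 0 0 -3.5 140;0.5 9.9 0 0 0 -3.5 140;1.3 9.7 0 0 0 -3.5 140;2.3 9.7 0 0 0 -3.5 140;0 0 0 0 0 0 140;0 0 0 0 0 0 140"
}}

```text
time: 5.25
position: [0.4712, 0.2455, 0.1719]
tool_rot: [3.138, 0.139, 0.001]
ft_force: [0.2, -0.9, -0.4]
grip_width: 0.453
grip_force: 0.0
```

Request:
{"fn": "move_arm", "kwargs": {
  "increments": "0 0 0 0 0 0 0;0 0 0 0 0 0 0;0 0 0 0 0 0 0;0 0 0 0 0 0 0;0 0 25 0 0 0 0;0 0 25 0 0 0 0;0 0 25 0 0 0 0;0 0 25 0 0 0 0"
}}

```text
time: 5.92
position: [0.4709, 0.2448, 0.2727]
tool_rot: [3.139, 0.134, -0.0]
ft_force: [-0.2, -0.2, -0.2]
grip_width: 0.953
grip_force: 0.0
```

```bash
cat > mag.py <<'E'
from h import *
st()
im=ctrl.get_image("top");P=cloud(im)
m=(P[...,2]>.145)&(P[...,2]<.166)&(np.hypot(P[...,0]-.593,P[...,1]-.211)<.25)
q=P[m];d=q[:,:2]-[.593,.211];d=d[np.hypot(*d.T)>.05]
a=np.median(np.degrees(np.arctan2(d[:,1],d[:,0]))%360);print("mag dir",a,len(d),"joint",np.radians(266-a))
E
python3 mag.py
```

```text
t 5.9167 p [0.4709 0.2448 0.2727] rot [ 3.139  0.134 -0.   ] q [-0.807  0.033  0.287  1.626 -0.009  1.484 -2.005] F [-0.2 -0.2 -0.2] w 0.9529695151777622
mag dir 255.28893754983733 1150 joint 0.18694330614206967
```

```bash
python3 - <<'E'
from h import *
a=ctrl.get_image("top");b=ctrl.get_image("wrist")
cv2.imwrite("pics/c1.png",np.hstack([a["frame"],b["frame"]])[:,:,::-1][:, :, :][::1])
x=cv2.resize(np.hstack([a["frame"],b["frame"]]),(800,300));cv2.imwrite("pics/c1.png",x[:,:,::-1])
E
```

```text
(no output)
```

View pics/c1.png

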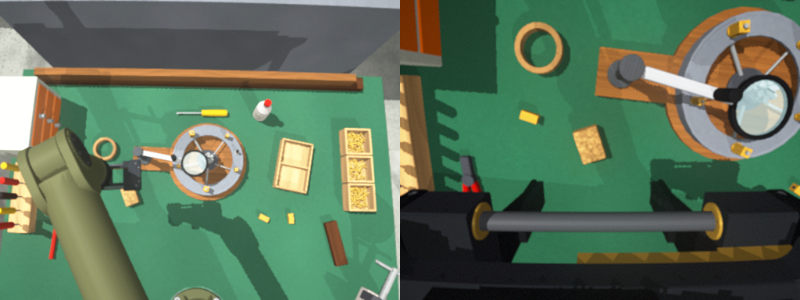

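```bash
python3 - <<'E'
from h import *
s=st()
M=R.from_rotvec(s["tool_rot"]).as_matrix();t=np.array(s["position"])
for n in ["wrist","top","scene"]:
    im=ctrl.get_image(n);P=cloud(im)
    L=(P-t)@M
    m=(L[...,2]>-.03)&(L[...,2]<.03)&(np.hypot(L[...,0],L[...,1])<.12)
    q=L[m]
    print(n,m.sum(), "in tool frame")
    for a in (q[q[:,1]>0],q[q[:,1]<=0]):
        if len(a): print(np.percentile(a,[5,50,95],0).round(3))
    C,p=cam(im);print((p-t)@M)
    if n=="wrist":
        v=(np.array([t])-p)@C;print("tcp px",v[0,:2]/v[0,2]*im["fx"]+[im["cx"],im["cy"]],"fx",im["fx"])
        v,u=np.where(m);print(np.c_[u,v].min(0),np.c_[u,v].max(0))
E
```

```text
t 6.0667 p [0.4723 0.2456 0.2738] rot [-3.136 -0.134 -0.006] q [-0.807  0.032  0.287  1.625 -0.009  1.481 -2.005] F [ 0.6  0.8 -0.7] w 0.9910879209403506
wrist 0 in tool frame
[ 0.08151238 -0.0007359  -0.19260098]
tcp px [253.30832578 226.05650439] fx 286.77203481343406Traceback (most recent call last):
  File "<stdin>", line 15, in <module>
    return umr_minimum(a, axis, None, out, keepdims, initial, where)
ValueError: zero-size array to reduction operation minimum which has no identity
```

View pics/w1.png

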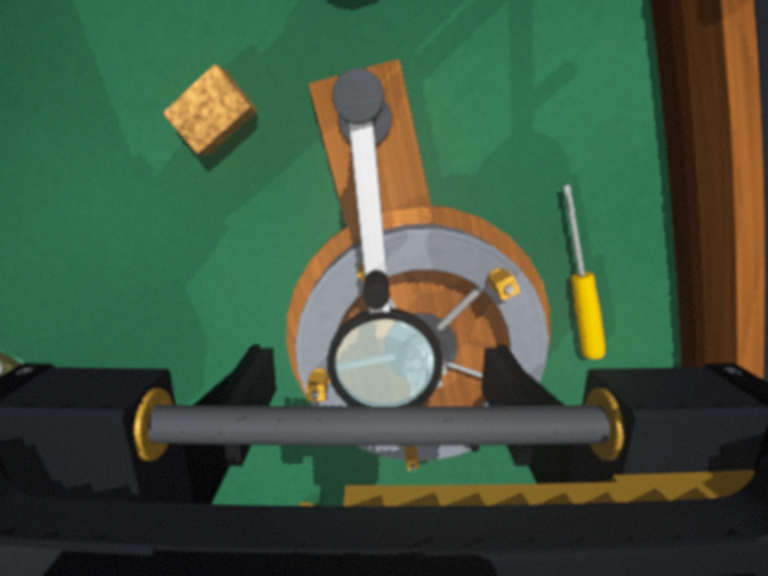

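```bash
python3 - <<'E'
from h import *
im=ctrl.get_image("wrist");P=cloud(im)
for r,d in [(np.isfinite(P[...,0])&(P[...,2]>.17)&(P[...,2]<.25)&(np.hypot(P[...,0]-.593,P[...,1]-.211)<.25),0)]:
    q=P[r];print(len(q),q.mean(0).round(3));k=q[q[:,2]>.19];print("knob",k.mean(0).round(3) if len(k) else None)
E
python3 mag.py
```

```text
603 [0.559 0.093 0.193]
knob [0.559 0.092 0.2  ]
t 6.1667 p [0.4707 0.2449 0.2709] rot [ 3.138e+00  1.340e-01 -1.000e-03] q [-0.808  0.034  0.287  1.629 -0.01   1.481 -2.005] F [ 0.4  0.5 -1.2] w 0.9964012047324109
mag dir 255.30274026361633 1157 joint 0.18670240334091573
```

Request:
{"fn": "move_arm", "kwargs": {
  "increments": "11 -19.2 0 0 0 7 0;11 -19.2 0 0 0 7 0;11 -19.2 0 0 0 7 0;11 -19.2 0 0 0 7 0;11 -19.2 0 0 0 7 0;11 -19.2 0 0 0 7 0;11 -19.2 0 0 0 7 0;12 -19.2 0 0 0 7 0"
}}

```text
time: 6.88
position: [0.5596, 0.0906, 0.27]
tool_rot: [-2.703, -1.601, 0.004]
ft_force: [0.1, 0.2, -0.0]
grip_width: 1.0
grip_force: 0.0
```

Request:
{"fn": "move_arm", "kwargs": {
  "increments": "0 0 -25 0 0 7 0;0 0 -25 0 0 0 0;0 0 -25 0 0 0 0;0 0 -25 0 0 0 0;0 0 0 0 0 0 140;0 0 0 0 0 0 140;0 0 0 0 0 0 140;0 0 0 0 0 0 140"
}}

```text
time: 7.55
position: [0.5611, 0.0918, 0.1733]
tool_rot: [2.605, 1.754, 0.004]
ft_force: [0.8, -0.4, 1.0]
grip_width: 0.78
grip_force: 0.0
```

```bash
python3 - <<'E'
from h import *
st()
a=ctrl.get_image("scene");b=ctrl.get_image("wrist")
x=np.hstack([cv2.resize(a["frame"][60:252,160:416],(400,300)),cv2.resize(b["frame"],(400,300))]);cv2.imwrite("pics/c2.png",x[:,:,::-1])
E
```

```text
t 7.55 p [0.5611 0.0918 0.1733] rot [2.605 1.754 0.004] q [-0.577  0.158  0.41   1.701 -0.065  1.293 -0.539] F [ 0.8 -0.4  1. ] w 0.7797191352811687
```

View pics/c2.png

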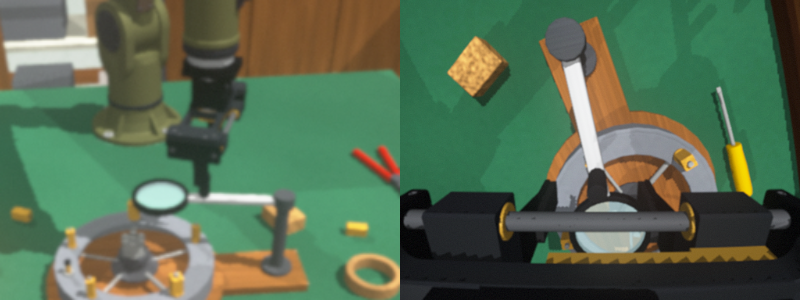

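```bash
python3 - <<'E'
from h import *
s=st();M=R.from_rotvec(s["tool_rot"]).as_matrix();t=np.array(s["position"])
im=ctrl.get_image("wrist");P=cloud(im);f=im["frame"].astype(int)
hsv=cv2.cvtColor(im["frame"],cv2.COLOR_RGB2HSV)
m=(P[...,2]>.19)&(P[...,2]<.215)&(np.hypot(P[...,0]-.56,P[...,1]-.09)<.03)
v,u=np.where(m);print(m.sum(),"px",u.mean(),v.mean(),u.min(),u.max(),v.min(),v.max());print("knob",P[m].mean(0),"tool frame",(P[m].mean(0)-t)@M)
b=np.isfinite(P[...,0])
# what lies around fingertips
for y in range(190,250,6):
    print(y,[("%.3f"%P[y,x,2]) for x in range(150,350,12)])
# knob from several columns
E
```

```text
t 7.65 p [0.5611 0.0919 0.1732] rot [2.605 1.754 0.004] q [-0.577  0.158  0.41   1.701 -0.066  1.293 -0.539] F [ 0.3  0.7 -0.3] w 0.6921638315544929
763 px 257.29226736566187 245.70904325032765 239 303 229 265
knob [0.56287679 0.09011619 0.20069102] tool frame [-0.00090213  0.00240953 -0.02746414]
190 ['0.000', '-0.001', '-0.000', '-0.001', '0.000', '0.018', '0.018', '0.057', '0.159', '0.057', '0.058', '0.056', '0.058', '0.057', '0.058', '0.058', '0.057']
196 ['nan', '-0.001', '-0.001', '-0.000', '-0.000', '0.018', '0.049', '0.057', '0.160', '0.057', '0.057', '0.058', '0.057', '0.057', '0.058', '0.056', '0.057']
202 ['0.000', '-0.000', '-0.002', '-0.001', '0.017', '0.016', '0.057', '0.057', '0.159', '0.158', '0.057', '0.017', '0.018', '0.018', '0.018', '0.017', 'nan']
208 ['-0.000', '-0.001', '0.001', '-0.002', '0.018', '0.018', '0.056', '0.057', '0.159', '0.160', '0.016', '0.018', '0.018', '0.018', '0.018', '0.018', '0.045']
214 ['-0.001', '-0.001', '-0.001', '-0.001', '0.018', '0.058', '0.058', '0.058', '0.160', '0.159', '0.017', '0.017', '0.017', '0.018', '0.017', '0.017', '0.018']
220 ['-0.001', '-0.000', '-0.001', '-0.001', '0.018', '0.057', '0.056', '0.058', '0.170', '0.171', '0.017', '0.018', '0.017', '0.017', '0.017', '0.043', '0.017']
226 ['-0.001', '-0.001', '-0.002', '-0.000', '0.018', '0.057', '0.058', '0.057', '0.180', '0.181', '0.041', '0.017', '0.016', '0.018', '0.017', '0.044', '0.018']
232 ['-0.000', '-0.000', '-0.001', '0.000', '0.204', '0.058', '0.056', '0.056', '0.193', '0.193', '0.018', '0.016', '0.018', '0.204', '0.041', '0.018', '0.018']
238 ['-0.001', '0.000', '-0.000', '0.216', '0.213', '0.057', '0.058', '0.018', '0.200', '0.202', '0.018', '0.038', '0.039', '0.214', '0.216', '0.017', '0.018']
244 ['0.000', '-0.001', '0.001', '0.224', '0.221', '0.057', '0.057', '0.017', '0.201', '0.201', '0.018', '0.042', '0.042', '0.220', '0.224', '0.018', '0.017']
```

Request:
{"fn": "move_arm", "kwargs": {
  "increments": "0 0 -3 0 0 -7 180;0 0 -2 0 0 0 180;0 0 0 0 0 0 180;0 0 0 0 0 0 180;0 0 0 0 0 0 180;0 0 0 0 0 0 180;0 0 0 0 0 0 180;0 0 0 0 0 0 180",
  "grip_force": 10
}}

```text
time: 8.37
position: [0.5601, 0.0917, 0.1667]
tool_rot: [2.708, 1.593, 0.0]
ft_force: [0.6, 0.3, -0.2]
grip_width: 0.294
grip_force: 0.0
```

```bash
cat > tip.py <<'E'
from h import *
s=st();M=R.from_rotvec(s["tool_rot"]).as_matrix();t=np.array(s["position"])
im=ctrl.get_image("wrist");P=cloud(im);L=(P-t)@M
m=(L[...,2]<.03)&(L[...,2]>-.1)&(abs(L[...,0])<.03)&(abs(L[...,1])<.07)
for y in range(216,290,4):
    xs=np.where(m[y])[0]
    if len(xs): 
        a=L[y,xs]; print(y,"|".join("%d:%.0f,%.0f,%.0f"%(xs[i],*(a[i]*1000)) for i in range(0,len(xs),max(1,len(xs)//9))))
E
python3 tip.py
```

```text
t 8.3667 p [0.5601 0.0917 0.1667] rot [2.708 1.593 0.   ] q [-0.585  0.163  0.42   1.71  -0.069  1.283 -0.658] F [ 0.6  0.3 -0.2] w 0.29415451041714613
216 240:6,-10,8|242:6,-8,7|244:5,-7,9|246:6,-5,7|248:6,-4,8|250:6,-2,7|252:6,-1,7|254:6,1,8|256:6,2,8|258:6,4,8|260:6,5,8|262:5,7,11
220 241:2,-9,10|243:3,-8,7|245:3,-6,7|247:4,-5,3|249:6,-3,-1|251:6,-2,-0|253:6,-0,-1|255:6,1,-2|257:6,3,-2|259:6,4,0|261:5,6,1|263:2,7,9
224 243:0,-8,6|245:4,-6,-3|247:5,-4,-6|249:6,-3,-8|251:6,-2,-9|253:6,-0,-9|255:6,1,-9|257:6,3,-9|259:6,4,-8|261:5,5,-6|263:4,7,-3|265:1,9,3
228 243:1,-7,-5|245:4,-6,-10|247:5,-4,-13|249:6,-3,-14|251:6,-2,-16|253:7,-0,-17|255:6,1,-16|257:6,2,-16|259:6,4,-14|261:5,5,-12|263:4,7,-11|265:2,8,-6
232 217:11,-22,-34|223:11,-18,-34|229:10,-15,-31|245:4,-6,-18|251:6,-2,-23|257:6,2,-22|263:4,6,-18|274:11,12,-32|280:10,16,-31|286:12,19,-35
236 215:12,-22,-42|221:12,-19,-40|227:10,-16,-36|243:2,-7,-20|249:6,-3,-27|255:6,1,-28|261:5,5,-26|267:-11,10,8|277:10,14,-37|283:11,17,-40|289:12,21,-40
240 214:12,-22,-46|221:11,-18,-45|228:10,-15,-43|244:4,-6,-29|252:6,-1,-33|259:6,3,-33|266:
[... 357 characters left out ...]
9,-59|226:10,-15,-56|243:-1,-6,-36|252:-1,-1,-36|261:-2,5,-34|270:-24,13,7|279:10,13,-56|288:11,18,-59|297:-24,34,7
256 205:11,-25,-63|215:12,-20,-64|224:10,-15,-61|241:-5,-8,-34|250:-5,-2,-34|259:-5,3,-34|268:-27,11,6|277:7,13,-55|286:10,17,-61|295:12,21,-64
260 202:12,-25,-68|211:11,-21,-67|220:10,-17,-66|229:2,-14,-51|249:-7,-3,-35|258:-8,3,-34|273:-9,12,-32|282:9,14,-64|291:12,18,-68|301:11,23,-67
264 203:11,-24,-71|210:12,-21,-72|217:10,-18,-69|224:10,-15,-69|231:-7,-14,-41|256:-10,2,-35|277:3,12,-58|284:10,15,-69|291:11,18,-71|298:12,21,-72
268 203:12,-24,-75|209:12,-21,-75|215:10,-18,-73|221:10,-16,-72|227:1,-14,-58|274:-5,12,-47|280:10,12,-73|286:10,15,-73|292:12,18,-76|298:12,21,-76
```

Request:
{"fn": "move_arm", "kwargs": {
  "increments": "0 0 0 0 0 0 140;0 0 0 0 0 0 140;0 0 0 0 0 0 140;0 0 -7 0 0 0 140;0 0 -7 0 0 0 140;0 0 -7 0 0 0 160;0 0 -7 0 0 0 160;0 0 0 0 0 0 160"
}}

```text
time: 9.08
position: [0.5586, 0.0914, 0.1363]
tool_rot: [-2.707, -1.592, 0.006]
ft_force: [0.3, 0.1, 0.4]
grip_width: 0.386
grip_force: 0.0
```

```bash
python3 -c "
from h import *
print(ctrl.grip_point_offset)"; python3 tip.py | sed -n 1,12p
```

```text
0.0187
t 9.0833 p [0.5586 0.0914 0.1363] rot [-2.707 -1.592  0.006] q [-0.581  0.185  0.418  1.749 -0.079  1.228 -0.65 ] F [0.3 0.1 0.4] w 0.38615729327269477
216 233:17,-13,-22|236:18,-11,-23|239:17,-9,-23|242:17,-7,-22|245:17,-5,-22|248:18,-3,-24|251:18,-2,-23|254:17,0,-22|257:17,2,-23|260:16,4,-18
220 235:15,-12,-22|238:15,-10,-23|241:15,-8,-23|244:15,-6,-23|247:15,-4,-23|250:15,-2,-23|253:15,-0,-23|256:15,2,-23|259:14,4,-22
224 237:12,-11,-22|240:12,-9,-23|243:12,-7,-23|246:12,-5,-23|249:12,-3,-22|252:12,-1,-23|255:12,1,-23|258:12,3,-24|261:12,5,-23
228 238:8,-10,-21|241:9,-8,-23|244:9,-6,-23|247:9,-4,-23|250:9,-2,-23|253:9,-0,-23|256:10,2,-24|259:10,4,-24|262:9,6,-22
232 210:12,-26,-35|216:12,-22,-35|222:10,-19,-32|242:7,-7,-23|248:6,-3,-23|254:6,0,-22|260:7,4,-23|266:3,8,-16|285:10,19,-31|291:12,22,-35
236 209:12,-26,-41|215:12,-22,-40|221:10,-19,-37|242:3,-7,-22|248:5,-3,-27|254:7,0,-29|261:6,5,-29|267:2,9,-20|285:10,19,-37|291:12,22,-40
240 208:11,-26,-45|214:11,-22,-45|220:10,-19,-43|243:1,-7,-23|249:6,-3,-33|255:7,1,-36|261:6,5,-34|267:4,8,-30|283:10,17,-43|289:11,20,-43|295:12,23,-46
244 206:12,-26,-51|213:12,-22,-51|220:10,-19,-47|244:3,-6,-33|251:6,-1,-40|258:7,3,-41|265:5,7,-37|281:7,16,-41|288:10,19,-47|295:11,23,-50
248 204:12,-26,-55|212:11,-22,-55|220:10,-18,-53|244:3,-6,-39|252:6,-1,-45|260:7,4,-47|268:4,9,-40|283:10,16,-52|291:10,20,-51|299:11,24,-55
252 200:11,-28,-59|209:11,-23,-59|218:10,-19,-57|242:1,-7,-39|251:7,-1,-50|260:7,4,-51|269:3,9,-44|283:9,16,-55|292:10,20,-56|301:11,25,-60
256 197:11,-29,-63|207:11,-24,-63|217:10,-19,-62|242:1,-7,-44|252:7,-1,-55|262:6,5,-54|272:-11,12,-23|286:10,17,-62|296:11,21,-63|306:11,26,-63
```

Request:
{"fn": "move_arm", "kwargs": {
  "increments": "-9.3 3.2 0 0 0 -3 160;-9.2 3.4 0 0 0 -3 160;-9 3.8 0 0 0 -3 160;-8.9 4.4 0 0 0 -3 160;-8.5 4.9 0 0 0 -3 160;-8 5.8 0 0 0 -3 160;-7.6 6.2 0 0 0 -3 160;-7 6.9 0 0 0 -3 160"
}}

```text
time: 9.8
position: [0.4922, 0.1255, 0.1382]
tool_rot: [2.978, 0.983, -0.005]
ft_force: [0.5, -9.4, -0.3]
grip_width: 0.371
grip_force: 3.1
```

```bash
python3 mag.py; python3 tip.py | sed -n 8,12p
```

```text
t 9.8 p [0.4922 0.1255 0.1382] rot [ 2.978  0.983 -0.005] q [-0.687  0.05   0.395  1.881 -0.015  1.217 -1.22 ] F [ 0.5 -9.4 -0.3] w 0.37066057188011103
mag dir 225.69420056110062 883 joint 0.7034689078572773
240 208:11,-26,-45|215:12,-22,-46|222:9,-18,-42|253:4,-0,-31|260:7,4,-37|267:7,8,-37|274:6,12,-34|282:9,16,-42|289:11,20,-46|296:11,24,-45
244 207:11,-26,-51|214:10,-22,-49|221:10,-18,-48|252:3,-1,-34|259:7,3,-42|266:8,7,-43|273:6,11,-41|280:5,16,-39|287:10,19,-47|294:11,22,-50
248 204:11,-27,-54|212:12,-22,-56|220:10,-18,-52|253:4,-0,-42|261:8,4,-48|269:7,9,-48|277:5,14,-42|285:9,17,-52|293:12,21,-56
252 201:11,-27,-60|209:11,-23,-59|217:10,-19,-57|225:1,-17,-40|256:6,1,-49|264:8,5,-54|272:8,10,-53|280:1,16,-41|288:10,18,-57|296:11,22,-59
256 198:11,-28,-64|207:11,-24,-64|216:10,-19,-61|225:-1,-17,-42|257:7,2,-56|266:8,6,-58|275:6,11,-55|284:8,16,-57|293:10,20,-61|302:12,24,-65
```

Request:
{"fn": "move_arm", "kwargs": {
  "increments": "-6.5 7.4 0 0 0 -3 160;-5.8 7.9 0 0 0 -3 160;-5.4 8.3 0 0 0 -3 160;-4.5 8.8 0 0 0 -3 160;-4 9 0 0 0 -3 160;-3 9.3 0 0 0 -3 160;-2.6 9.6 0 0 0 -3 160;-1.5 9.7 0 0 0 -3 160"
}}

```text
time: 10.57
position: [0.4584, 0.198, 0.1382]
tool_rot: [3.119, 0.347, -0.005]
ft_force: [-2.2, -5.7, 0.9]
grip_width: 0.372
grip_force: 2.4
```

Request:
{"fn": "move_arm", "kwargs": {
  "increments": "-1 9.8 0 0 0 -3 160;0 9.8 0 0 0 -3 160;0.5 9.8 0 0 0 -3 160;1 9.8 0 0 0 -3 160;0 0 0 0 0 0 0;0 0 0 0 0 0 0;0 0 0 0 0 0 0;0 0 0 0 0 0 0"
}}

```text
time: 11.23
position: [0.4602, 0.2394, 0.1389]
tool_rot: [-3.141, -0.026, -0.001]
ft_force: [0.4, 0.4, 0.1]
grip_width: 0.595
grip_force: 0.0
```

Request:
{"fn": "move_arm", "kwargs": {
  "increments": "0 0 15 0 0 0 0;0 0 25 0 0 0 0;0 0 25 0 0 0 0;0 0 25 0 0 0 0;0 0 25 0 0 0 0;0 0 25 0 0 0 0;0 0 0 0 0 0 0;0 0 0 0 0 0 0"
}}

```text
time: 11.9
position: [0.4608, 0.2397, 0.2803]
tool_rot: [-3.139, -0.025, -0.005]
ft_force: [-0.9, 0.5, -0.7]
grip_width: 0.989
grip_force: 0.0
```

```bash
python3 mag.py;  python3 m1.py | grep -v "yel.*-0.6" | head -17
```

```text
t 11.9 p [0.4608 0.2397 0.2803] rot [-3.139 -0.025 -0.005] q [-8.260e-01  2.000e-03  2.980e-01  1.642e+00 -1.000e-03  1.494e+00
 -2.083e+00] F [-0.9  0.5 -0.7] w 0.9890957119145317
mag dir 170.91156224747095 984 joint 1.659606319359309
top bench z 0.017813948111571998
wheel [ 0.57566041 -0.02883128] 3057 z 0.05854242178388813
blob 46 [0.666 0.032 0.092] r 0.109 ang 33.9 [245. 170.]
blob 23 [ 0.66  -0.097  0.091] r 0.109 ang -38.8 [290. 173.]
blob 10 [ 0.605 -0.134  0.086] r 0.11 ang -74.3 [303. 193.]
blob 107 [ 0.574 -0.029  0.093] r 0.001 ang -165.1 [266. 203.]
blob 22 [0.546 0.076 0.091] r 0.109 ang 105.8 [228. 212.]
blob 22 [ 0.536 -0.131  0.09 ] r 0.11 ang -111.1 [302. 217.]
blob 44 [ 0.466 -0.024  0.092] r 0.11 ang 177.6 [263. 242.]
mag 81 [ 0.768 -0.233  0.149]
 post [ 0.767 -0.234  0.15 ]
 knob 0
mag 230 [0.567 0.212 0.164]
 post [0.569 0.214 0.166]
 knob 0
mag 964 [0.388 0.244 0.159]
 post [0.389 0.27  0.159]
```

Request:
{"fn": "move_arm", "kwargs": {
  "increments": "4.8 -23.2 0 0 0 5.6 0;4.8 -23.2 0 0 0 5.6 0;4.8 -23.2 0 0 0 5.6 0;4.8 -23.2 0 0 0 5.6 0;4.8 -23.2 0 0 0 5.6 0;4.8 -23.2 0 0 0 5.6 0;4.8 -23.2 0 0 0 5.6 0;4.8 -23.2 0 0 0 5.6 0"
}}

```text
time: 12.72
position: [0.4975, 0.0525, 0.2772]
tool_rot: [-2.892, -1.227, 0.003]
ft_force: [-0.1, -0.3, -0.2]
grip_width: 1.001
grip_force: 0.0
```

Request:
{"fn": "move_arm", "kwargs": {
  "increments": "4.8 -23.2 -17 0 0 5.6 100;4.8 -23.2 -17 0 0 5.6 100;4.8 -23.2 -17 0 0 5.6 100;4.8 -23.2 -17 0 0 5.6 100;4.8 -23.2 -17 0 0 5.6 100;4.8 -23.2 -17 0 0 5.6 100;4.8 -23.2 -17 0 0 5.6 100;4.8 -23.2 -17 0 0 5.6 100"
}}

```text
time: 13.38
position: [0.5356, -0.1327, 0.1405]
tool_rot: [-2.205, -2.236, 0.002]
ft_force: [-0.4, 0.0, -0.3]
grip_width: 0.614
grip_force: 0.0
```

```bash
cat > nip.py <<'E'
from h import *
import sys
s=st();M=R.from_rotvec(s["tool_rot"]).as_matrix();y=M[:,1];yaw=np.degrees(np.arctan2(y[1],y[0]));print("tool y yaw",yaw)
c=np.array([.5755,-.0287])
im=ctrl.get_image("wrist");P=cloud(im)
if len(sys.argv)>1: save(im,sys.argv[1],1.5)
z=P[...,2]
m=(z>.062)&(z<.105)&(np.hypot(P[...,0]-c[0],P[...,1]-c[1])<.14)
k,l,ss,ce=cv2.connectedComponentsWithStats(m.astype(np.uint8),connectivity=4)
for i in range(1,k):
    if ss[i,4]<40: continue
    q=P[l==i];top=q[q[:,2]>np.percentile(q[:,2],90)-.006]
    d=top.mean(0)[:2]-c
    # yaw: max rectangularity of top mask (subsampled by rect fit on convex hull)
    rc=cv2.minAreaRect((top[:,:2]*1000).astype(np.float32))
    x=top[:,:2]-top[:,:2].mean(0);a=np.arctan2(x[:,1],x[:,0]);r=np.hypot(*x.T)
    t4=np.degrees(np.angle(-np.sum(r**4*np.exp(4j*a))))/4
    sil=[]
    print("blob",len(top),"c",(np.array(rc[0])/1000).round(4),"mean",top.mean(0).round(4),"size",np.round(rc[1],1),"rect yaw mod90",round(rc[2]%90,1),"m4",round(t4%90,1),"ang",np.degrees(np.arctan2(d[1],d[0])).round(1),"r",np.hypot(*d).round(3),"zmax",np.percentile(q[:,2],95).round(4),"px",ce[i].round())
E
python3 nip.py n1.png
```

```text
t 13.3833 p [ 0.5356 -0.1327  0.1405] rot [-2.205e+00 -2.236e+00  2.000e-03] q [-0.425  0.165  0.687  1.787 -0.11   1.231  0.307] F [-0.4  0.  -0.3] w 0.6136120102732362
tool y yaw 0.8006957567240074
blob 406 c [0.6674 0.03  ] mean [0.666  0.0286 0.0915] size [18.9 12.8] rect yaw mod90 12.2 m4 36.6 ang 32.3 r 0.107 zmax 0.0948 px [418.  11.]
blob 1238 c [ 0.5758 -0.0279] mean [ 0.5755 -0.0278  0.0992] size [37.6 37.1] rect yaw mod90 58.7 m4 66.7 ang 92.3 r 0.001 zmax 0.1036 px [300.  83.]
blob 565 c [ 0.466 -0.023] mean [ 0.4666 -0.0232  0.0921] size [18.1 19. ] rect yaw mod90 75.7 m4 75.2 ang 177.1 r 0.109 zmax 0.0963 px [170.  74.]
blob 216 c [ 0.6615 -0.0962] mean [ 0.6605 -0.0958  0.0917] size [12.2 12.7] rect yaw mod90 77.7 m4 76.6 ang -38.3 r 0.108 zmax 0.0957 px [392. 165.]
blob 186 c [ 0.538 -0.13 ] mean [ 0.5376 -0.1293  0.0917] size [11.6 12.1] rect yaw mod90 0.7 m4 89.4 ang -110.6 r 0.108 zmax 0.0958 px [255. 199.]
blob 109 c [ 0.6047 -0.133 ] mean [ 0.6045 -0.1326  0.0828] size [9.8 9.4] rect yaw mod90 52.8 m4 43.9 ang -74.4 r 0.108 zmax 0.0841 px [326. 202.]
```

View pics/n1.png

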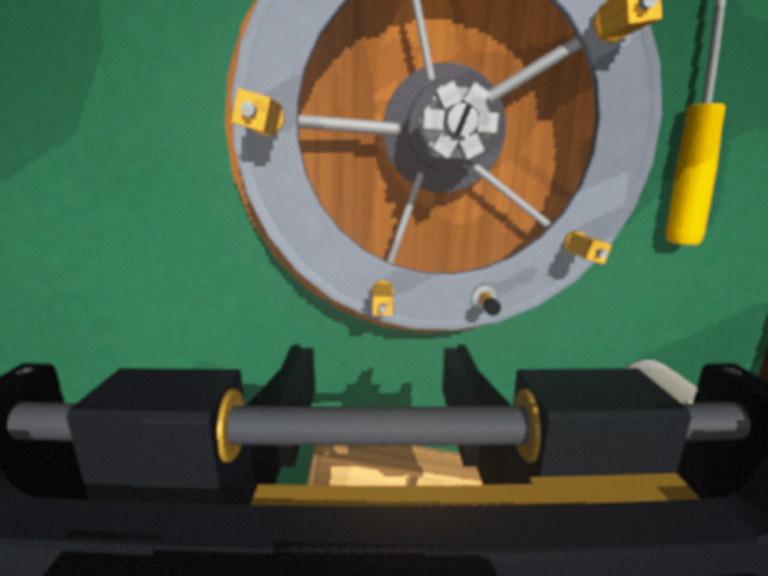

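Request:
{"fn": "move_arm", "kwargs": {
  "increments": "1 1 -16 0 0 -0.8 150;1 1 -16 0 0 0 150;0 0 -16 0 0 0 150;0 0 -16 0 0 0 150;0 0 -16 0 0 0 150;0 0 -14 0 0 0 150;0 0 -10 0 0 0 150;0 0 0 0 0 0 255",
  "grip_force": 30
}}

```text
time: 14.1
position: [0.5359, -0.1292, 0.0357]
tool_rot: [-2.225, -2.213, 0.006]
ft_force: [-0.0, 0.0, -0.6]
grip_width: 0.386
grip_force: 0.0
```

Request:
{"fn": "move_arm", "kwargs": {
  "increments": "0 0 0 0 0 0 255;0 0 0 0 0 0 255;0 0 0 0 0 0 255;0 0 0 0 0 0 255;0 0 0 0 0 0 255;0 0 0 0 0 0 255;0 0 0 0 0 0 255;0 0 0 0 0 0 255"
}}

```text
time: 14.77
position: [0.5381, -0.1299, 0.0394]
tool_rot: [-2.227, -2.215, 0.0]
ft_force: [-5.4, 0.7, 7.0]
grip_width: 0.132
grip_force: 30.0
```

Request:
{"fn": "move_arm", "kwargs": {
  "increments": "0 0 0 0 0 -7 255;0 0 0 0 0 -7 255;0 0 0 0 0 -7 255;0 0 0 0 0 -7 255;0 0 0 0 0 -7 255;0 0 0 0 0 -7 255;0 0 0 0 0 -7 255;0 0 0 0 0 -7 255"
}}

```text
time: 15.43
position: [0.5395, -0.1306, 0.0394]
tool_rot: [3.008, 0.901, 0.003]
ft_force: [-0.5, -1.4, 1.3]
grip_width: 0.134
grip_force: 30.0
```

Request:
{"fn": "move_arm", "kwargs": {
  "increments": "0 0 0 0 0 -7 255;0 0 0 0 0 -7 255;0 0 0 0 0 -7 255;0 0 0 0 0 -7 255;0 0 0 0 0 -6 255;0 0 0 0 0 0 255;0 0 0 0 0 0 255;0 0 0 0 0 0 255"
}}

```text
time: 16.1
position: [0.5398, -0.1316, 0.0394]
tool_rot: [3.139, -0.005, 0.004]
ft_force: [0.9, -5.5, 2.6]
grip_width: 0.133
grip_force: 30.0
```

```bash
python3 nip.py
```

```text
t 16.1 p [ 0.5398 -0.1316  0.0394] rot [ 3.139 -0.005  0.004] q [-0.617  0.36   0.951  1.893 -0.334  1.055 -1.103] F [ 0.9 -5.5  2.6] w 0.13325889763318174
tool y yaw -90.17154004676942
blob 851 c [ 0.6619 -0.0962] mean [ 0.6611 -0.0968  0.0918] size [12.2 13. ] rect yaw mod90 75.5 m4 78.1 ang -38.5 r 0.109 zmax 0.0962 px [179.  21.]
blob 314 c [ 0.6055 -0.1339] mean [ 0.6057 -0.1338  0.0832] size [ 9.3 10.3] rect yaw mod90 89.7 m4 76.2 ang -74.0 r 0.109 zmax 0.0843 px [258. 140.]
blob 3064 c [ 0.5761 -0.0278] mean [ 0.5771 -0.0295  0.0991] size [38.7 38.2] rect yaw mod90 88.5 m4 19.4 ang -25.6 r 0.002 zmax 0.1036 px [ 73. 192.]
blob 462 c [ 0.544  -0.1306] mean [ 0.548  -0.1308  0.0989] size [31.5 13.6] rect yaw mod90 89.5 m4 44.6 ang -105.1 r 0.106 zmax 0.1025 px [252. 249.]
blob 47 c [ 0.4766 -0.0184] mean [ 0.4765 -0.0186  0.0752] size [4.6 1.9] rect yaw mod90 88.4 m4 54.0 ang 174.2 r 0.1 zmax 0.078 px [ 96. 325.]
```

Request:
{"fn": "move_arm", "kwargs": {
  "increments": "0 0 0 0 0 0 130;0 0 0 0 0 0 130;0 0 0 0 0 0 130;0 0 0 0 0 0 130;0 0 25 0 0 0 130;0 0 25 0 0 0 130;0 0 25 0 0 0 130;0 0 25 0 0 0 130"
}}

```text
time: 16.82
position: [0.538, -0.129, 0.1393]
tool_rot: [-3.141, 0.006, 0.002]
ft_force: [-0.7, -0.2, 0.2]
grip_width: 0.483
grip_force: 0.0
```

Request:
{"fn": "move_arm", "kwargs": {
  "increments": "-3 4.5 0 0 0 6.9 130;-3 4.5 0 0 0 6.9 130;-3 4.5 0 0 0 6.9 130;-3 4.5 0 0 0 6.9 130;-3 4.5 0 0 0 6.9 130;-3 4.5 0 0 0 6.9 130;-3 4.5 0 0 0 6.9 130;-3 4.5 0 0 0 6.9 130"
}}

```text
time: 17.48
position: [0.514, -0.0928, 0.1383]
tool_rot: [-2.782, -1.458, 0.0]
ft_force: [0.1, -0.1, -0.2]
grip_width: 0.49
grip_force: 0.0
```

Request:
{"fn": "move_arm", "kwargs": {
  "increments": "-3 4.5 0 0 0 6.9 130;-3 4.5 0 0 0 6.9 130;-3 4.5 0 0 0 6.9 130;-3 4.5 0 0 0 6.9 130;-3 4.5 0 0 0 6.9 130;-3 4.5 0 0 0 6.9 130;-3 4.5 0 0 0 6.9 130;-3 4.5 0 0 0 6.9 130"
}}

```text
time: 18.15
position: [0.4899, -0.0569, 0.1384]
tool_rot: [-1.79, -2.581, -0.0]
ft_force: [0.3, -0.0, 0.3]
grip_width: 0.489
grip_force: 0.0
```

Request:
{"fn": "move_arm", "kwargs": {
  "increments": "-3 4.5 0 0 0 6.9 130;-3 4.5 0 0 0 6.9 130;-3 4.5 0 0 0 6.9 130;-3 4.5 0 0 0 6.9 130;-3 4.5 0 0 0 6.9 130;-3 4.5 0 0 0 6.9 130;-3 4.5 0 0 0 6.9 130;-3 4.5 0 0 0 6.9 130"
}}

```text
time: 18.82
position: [0.4659, -0.021, 0.1384]
tool_rot: [-0.39, -3.116, -0.001]
ft_force: [-0.0, 0.1, 0.5]
grip_width: 0.493
grip_force: 0.0
```

```bash
python3 nip.py
```

```text
t 18.8167 p [ 0.4659 -0.021   0.1384] rot [-3.900e-01 -3.116e+00 -1.000e-03] q [-0.795 -0.08   0.76   1.982  0.058  1.219  1.265] F [-0.   0.1  0.5] w 0.49297119848557813
tool y yaw 75.71758873322449
blob 402 c [ 0.4656 -0.0226] mean [ 0.4648 -0.0224  0.0919] size [17.  18.6] rect yaw mod90 75.2 m4 73.1 ang 176.7 r 0.111 zmax 0.0962 px [250. 202.]
blob 29 c [0.5399 0.0777] mean [0.5399 0.0785 0.0704] size [1.5 7.5] rect yaw mod90 20.6 m4 67.7 ang 108.4 r 0.113 zmax 0.0732 px [363. 243.]
blob 429 c [ 0.5734 -0.0272] mean [ 0.5734 -0.0276  0.1004] size [35.2 32.2] rect yaw mod90 84.0 m4 84.7 ang 152.3 r 0.002 zmax 0.1037 px [272. 309.]
```

Request:
{"fn": "move_arm", "kwargs": {
  "increments": "0 -2 -16 0 0 -0.7 130;0 0 -16 0 0 0 130;0 0 -16 0 0 0 130;0 0 -16 0 0 0 130;0 0 -16 0 0 0 130;0 0 -13 0 0 0 130;0 0 -9 0 0 0 130;0 0 0 0 0 0 255"
}}

```text
time: 19.53
position: [0.4648, -0.0238, 0.0349]
tool_rot: [-0.422, -3.11, 0.002]
ft_force: [-0.5, -0.8, -0.5]
grip_width: 0.465
grip_force: 0.0
```

Request:
{"fn": "move_arm", "kwargs": {
  "increments": "0 0 0 0 0 0 255;0 0 0 0 0 0 255;0 0 0 0 0 0 255;0 0 0 0 0 0 255;0 0 0 0 0 0 255;0 0 0 0 0 0 255;0 0 0 0 0 0 255;0 0 0 0 0 0 255"
}}

```text
time: 20.2
position: [0.4672, -0.0239, 0.0374]
tool_rot: [0.421, 3.112, 0.001]
ft_force: [-0.7, -1.5, 6.3]
grip_width: 0.203
grip_force: 30.0
```

```bash
python3 nip.py | head -2
```

```text
t 20.2 p [ 0.4672 -0.0239  0.0374] rot [4.210e-01 3.112e+00 1.000e-03] q [-0.768  0.08   0.797  2.092 -0.068  0.994  1.367] F [-0.7 -1.5  6.3] w 0.20327105984284954
tool y yaw 74.60987593630557
```

Request:
{"fn": "move_arm", "kwargs": {
  "increments": "0 0 0 0 0 -7 255;0 0 0 0 0 -7 255;0 0 0 0 0 -7 255;0 0 0 0 0 -7 255;0 0 0 0 0 -7 255;0 0 0 0 0 -7 255;0 0 0 0 0 -7 255;0 0 0 0 0 -7 255"
}}

```text
time: 20.92
position: [0.4668, -0.0244, 0.0373]
tool_rot: [1.841, 2.545, -0.0]
ft_force: [-1.6, -2.3, 7.9]
grip_width: 0.205
grip_force: 30.0
```

Request:
{"fn": "move_arm", "kwargs": {
  "increments": "0 0 0 0 0 -7 255;0 0 0 0 0 -7 255;0 0 0 0 0 -7 255;0 0 0 0 0 -7 255;0 0 0 0 0 -7 255;0 0 0 0 0 -7 255;0 0 0 0 0 -7 255;0 0 0 0 0 -7 255"
}}

```text
time: 21.58
position: [0.4661, -0.0243, 0.0373]
tool_rot: [-2.82, -1.383, 0.002]
ft_force: [-4.9, -1.9, 10.9]
grip_width: 0.203
grip_force: 30.0
```

Request:
{"fn": "move_arm", "kwargs": {
  "increments": "0 0 0 0 0 -7 255;0 0 0 0 0 -7 255;0 0 0 0 0 -7 255;0 0 0 0 0 -7 255;0 0 0 0 0 -7 255;0 0 0 0 0 -7 255;0 0 0 0 0 -7 255;0 0 0 0 0 -7 255"
}}

```text
time: 22.25
position: [0.4658, -0.0238, 0.0373]
tool_rot: [-3.139, 0.102, 0.004]
ft_force: [-5.4, -1.2, 10.9]
grip_width: 0.202
grip_force: 30.0
```

Request:
{"fn": "move_arm", "kwargs": {
  "increments": "0 0 0 0 0 -6 255;0 0 0 0 0 -6 255;0 0 0 0 0 0 255;0 0 0 0 0 0 255;0 0 0 0 0 0 255;0 0 0 0 0 0 255;0 0 0 0 0 0 255;0 0 0 0 0 0 255"
}}

```text
time: 22.92
position: [0.4659, -0.0236, 0.0373]
tool_rot: [-3.113, 0.421, 0.004]
ft_force: [-5.6, -0.7, 12.9]
grip_width: 0.204
grip_force: 30.0
```

```bash
python3 nip.py | head -2
```

```text
t 22.9167 p [ 0.4659 -0.0236  0.0373] rot [-3.113  0.421  0.004] q [-1.002  0.102  1.051  2.097 -0.107  0.999 -1.735] F [-5.6 -0.7 12.9] w 0.20446181441217315
tool y yaw -105.40700202834597
```

Request:
{"fn": "move_arm", "kwargs": {
  "increments": "0 0 0 0 0 0 130;0 0 0 0 0 0 130;0 0 0 0 0 0 130;0 0 0 0 0 0 130;0 0 25 0 0 0 130;0 0 25 0 0 0 130;0 0 25 0 0 0 130;0 0 25 0 0 0 130"
}}

```text
time: 23.63
position: [0.4663, -0.024, 0.1375]
tool_rot: [3.113, -0.421, -0.0]
ft_force: [0.6, -0.2, -0.6]
grip_width: 0.487
grip_force: 0.0
```

Request:
{"fn": "move_arm", "kwargs": {
  "increments": "5 6.3 0 0 0 6.6 130;5 6.3 0 0 0 6.6 130;5 6.3 0 0 0 6.6 130;5 6.3 0 0 0 6.6 130;5 6.3 0 0 0 6.6 130;5 6.3 0 0 0 6.6 130;5 6.3 0 0 0 6.6 130;5 6.3 0 0 0 6.6 130"
}}

```text
time: 24.3
position: [0.5067, 0.0271, 0.1364]
tool_rot: [2.973, 1.016, -0.0]
ft_force: [0.0, 0.2, -0.4]
grip_width: 0.49
grip_force: 0.0
```

Request:
{"fn": "move_arm", "kwargs": {
  "increments": "5 6.3 0 0 0 6.6 130;5 6.3 0 0 0 6.6 130;5 6.3 0 0 0 6.6 130;5 6.3 0 0 0 6.6 130;5 6.3 0 0 0 6.6 130;5 6.3 0 0 0 6.6 130;5 6.3 0 0 0 6.6 130;5 6.3 0 0 0 6.6 130"
}}

```text
time: 24.97
position: [0.5466, 0.0775, 0.1362]
tool_rot: [-2.211, -2.232, 0.001]
ft_force: [0.2, -0.1, 0.1]
grip_width: 0.488
grip_force: 0.0
```

```bash
python3 nip.py
```

```text
t 24.9667 p [0.5466 0.0775 0.1362] rot [-2.211e+00 -2.232e+00  1.000e-03] q [-1.017  0.204  0.935  1.798 -0.174  1.226 -0.023] F [ 0.2 -0.1  0.1] w 0.48818808413109516
tool y yaw 0.5509969569956694
blob 191 c [0.5465 0.0789] mean [0.5465 0.0796 0.0917] size [11.9 12. ] rect yaw mod90 20.3 m4 20.2 ang 105.0 r 0.112 zmax 0.0961 px [253. 201.]
blob 100 c [0.6653 0.0411] mean [0.6659 0.0416 0.0874] size [18.4  2.8] rect yaw mod90 12.0 m4 55.6 ang 37.9 r 0.115 zmax 0.0904 px [373. 239.]
blob 417 c [ 0.5752 -0.0256] mean [ 0.575  -0.0257  0.1006] size [37.2 31.6] rect yaw mod90 0.7 m4 22.1 ang 99.9 r 0.003 zmax 0.1038 px [279. 309.]
```

Request:
{"fn": "move_arm", "kwargs": {
  "increments": "0 0.5 -16 0 0 6.6 130;0 0 -16 0 0 6.6 130;0 0 -16 0 0 6.5 130;0 0 -16 0 0 0 130;0 0 -16 0 0 0 130;0 0 -11 0 0 0 130;0 0 -9 0 0 0 130;0 0 0 0 0 0 255"
}}

```text
time: 25.68
position: [0.5451, 0.0773, 0.0349]
tool_rot: [-1.804, -2.57, 0.004]
ft_force: [-1.1, -0.1, -1.1]
grip_width: 0.462
grip_force: 0.0
```

Request:
{"fn": "move_arm", "kwargs": {
  "increments": "0 0 0 0 0 0 255;0 0 0 0 0 0 255;0 0 0 0 0 0 255;0 0 0 0 0 0 255;0 0 0 0 0 0 255;0 0 0 0 0 0 255;0 0 0 0 0 0 255;0 0 0 0 0 0 255"
}}

```text
time: 26.35
position: [0.5469, 0.0777, 0.0372]
tool_rot: [1.804, 2.572, 0.001]
ft_force: [-1.3, 0.3, 5.7]
grip_width: 0.134
grip_force: 30.0
```

```bash
python3 nip.py | head -2
```

```text
t 26.35 p [0.5469 0.0777 0.0372] rot [1.804e+00 2.572e+00 1.000e-03] q [-0.911  0.322  0.839  1.897 -0.277  1.041  0.391] F [-1.3  0.3  5.7] w 0.133824500329171
tool y yaw 19.915402124414207
```

Good; turn 90° and go on to hover over nipple 4 (about x 0.667, y 0.032).

Request:
{"fn": "move_arm", "kwargs": {
  "increments": "0 0 0 0 0 -7 255;0 0 0 0 0 -7 255;0 0 0 0 0 -7 255;0 0 0 0 0 -7 255;0 0 0 0 0 -7 255;0 0 0 0 0 -7 255;0 0 0 0 0 -7 255;0 0 0 0 0 -7 255"
}}

```text
time: 27.07
position: [0.5471, 0.0777, 0.0372]
tool_rot: [2.804, 1.416, 0.001]
ft_force: [-0.7, -0.8, 5.1]
grip_width: 0.134
grip_force: 30.0
```

Request:
{"fn": "move_arm", "kwargs": {
  "increments": "0 0 0 0 0 -7 255;0 0 0 0 0 -7 255;0 0 0 0 0 -7 255;0 0 0 0 0 -7 255;0 0 0 0 0 -6 255;0 0 0 0 0 0 255;0 0 0 0 0 0 255;0 0 0 0 0 0 255"
}}

```text
time: 27.73
position: [0.5471, 0.0776, 0.0372]
tool_rot: [3.094, 0.543, 0.001]
ft_force: [-1.3, -0.1, 5.7]
grip_width: 0.139
grip_force: 30.0
```

```bash
python3 nip.py | head -2
```

```text
t 27.7333 p [0.5471 0.0776 0.0372] rot [3.094e+00 5.430e-01 1.000e-03] q [-1.14   0.461  1.159  1.902 -0.477  1.092 -1.013] F [-1.3 -0.1  5.7] w 0.13895704628535593
tool y yaw -70.09663300914092
```

Request:
{"fn": "move_arm", "kwargs": {
  "increments": "0 0 0 0 0 0 130;0 0 0 0 0 0 130;0 0 0 0 0 0 130;0 0 0 0 0 0 130;0 0 25 0 0 0 130;0 0 25 0 0 0 130;0 0 25 0 0 0 130;0 0 25 0 0 0 130"
}}

```text
time: 28.45
position: [0.5462, 0.0772, 0.1374]
tool_rot: [3.094, 0.542, -0.001]
ft_force: [1.4, 0.7, -0.0]
grip_width: 0.487
grip_force: 0.0
```

Request:
{"fn": "move_arm", "kwargs": {
  "increments": "5 -1.9 0 0 0 7 130;5 -1.9 0 0 0 7 130;5 -1.9 0 0 0 7 130;5 -1.9 0 0 0 7 130;5 -1.9 0 0 0 7 130;5 -1.9 0 0 0 7 130;5 -1.9 0 0 0 7 130;5 -1.9 0 0 0 7 130"
}}

```text
time: 29.12
position: [0.5866, 0.0622, 0.1363]
tool_rot: [-2.471, -1.939, 0.0]
ft_force: [-0.7, 0.2, 0.4]
grip_width: 0.493
grip_force: 0.0
```

Request:
{"fn": "move_arm", "kwargs": {
  "increments": "5 -1.9 0 0 0 7 130;5 -1.9 0 0 0 7 130;5 -1.9 0 0 0 7 130;5 -1.9 0 0 0 7 130;5 -1.9 0 0 0 7 130;5 -1.9 0 0 0 7 130;5 -1.9 0 0 0 7 130;5 -1.9 0 0 0 7 130"
}}

```text
time: 29.78
position: [0.6266, 0.047, 0.1362]
tool_rot: [-1.271, -2.872, 0.001]
ft_force: [-0.1, -0.0, -0.4]
grip_width: 0.49
grip_force: 0.0
```

Request:
{"fn": "move_arm", "kwargs": {
  "increments": "5 -1.9 0 0 0 7 130;5 -1.9 0 0 0 7 130;5 -1.9 0 0 0 7 130;5 -1.9 0 0 0 7 130;5 -1.9 0 0 0 7 130;5 -1.9 0 0 0 7 130;5 -1.9 0 0 0 7 130;5 -1.9 0 0 0 7 130"
}}

```text
time: 30.45
position: [0.6666, 0.0317, 0.1361]
tool_rot: [0.226, -3.133, 0.0]
ft_force: [-0.5, -0.4, -0.5]
grip_width: 0.487
grip_force: 0.0
```

```bash
python3 nip.py
```

```text
t 30.45 p [0.6666 0.0317 0.1361] rot [ 0.226 -3.133  0.   ] q [-0.515  0.425  0.57   1.495 -0.234  1.291  1.794] F [-0.5 -0.4 -0.5] w 0.48712042389260884
tool y yaw 98.2456962922576
blob 319 c [ 0.5373 -0.1299] mean [ 0.5378 -0.1288  0.0915] size [13.1 12.7] rect yaw mod90 88.1 m4 87.9 ang -110.6 r 0.107 zmax 0.0951 px [73. 23.]
blob 1284 c [ 0.5758 -0.0275] mean [ 0.5754 -0.0274  0.0992] size [38.1 36.7] rect yaw mod90 58.4 m4 24.9 ang 96.0 r 0.001 zmax 0.1036 px [198.  89.]
blob 262 c [0.5464 0.0781] mean [0.5467 0.0775 0.0919] size [12.1 12.6] rect yaw mod90 19.9 m4 21.3 ang 105.2 r 0.11 zmax 0.0961 px [329.  71.]
blob 161 c [ 0.6052 -0.1329] mean [ 0.6051 -0.1323  0.0826] size [10.4 10.4] rect yaw mod90 36.4 m4 16.3 ang -74.0 r 0.108 zmax 0.0841 px [ 72. 109.]
blob 208 c [ 0.6617 -0.0956] mean [ 0.6609 -0.0948  0.0912] size [11.8 11.8] rect yaw mod90 78.5 m4 78.8 ang -37.7 r 0.108 zmax 0.0949 px [113. 178.]
blob 404 c [0.667  0.0334] mean [0.6662 0.0333 0.0919] size [18.7 17.8] rect yaw mod90 10.7 m4 12.3 ang 34.4 r 0.11 zmax 0.0964 px [253. 203.]
```

Request:
{"fn": "move_arm", "kwargs": {
  "increments": "0.5 0.8 -16 0 0 3.3 130;0 0 -16 0 0 0 130;0 0 -16 0 0 0 130;0 0 -16 0 0 0 130;0 0 -16 0 0 0 130;0 0 -11 0 0 0 130;0 0 -9 0 0 0 130;0 0 0 0 0 0 255"
}}

```text
time: 31.17
position: [0.6655, 0.0328, 0.0343]
tool_rot: [0.305, -3.123, 0.0]
ft_force: [-0.8, 0.1, -0.1]
grip_width: 0.468
grip_force: 0.0
```

Request:
{"fn": "move_arm", "kwargs": {
  "increments": "0 0 0 0 0 0 255;0 0 0 0 0 0 255;0 0 0 0 0 0 255;0 0 0 0 0 0 255;0 0 0 0 0 0 255;0 0 0 0 0 0 255;0 0 0 0 0 0 255;0 0 0 0 0 0 255"
}}

```text
time: 31.83
position: [0.6679, 0.0324, 0.0377]
tool_rot: [-0.306, 3.125, -0.0]
ft_force: [0.6, -0.5, 6.6]
grip_width: 0.198
grip_force: 30.0
```

```bash
python3 nip.py | head -2
```

```text
t 31.8333 p [0.6679 0.0324 0.0377] rot [-0.306  3.125 -0.   ] q [-0.49   0.508  0.532  1.59  -0.278  1.118  1.875] F [ 0.6 -0.5  6.6] w 0.19756439080242844
tool y yaw 101.1996012913886
```

Request:
{"fn": "move_arm", "kwargs": {
  "increments": "0 0 0 0 0 -7 255;0 0 0 0 0 -7 255;0 0 0 0 0 -7 255;0 0 0 0 0 -7 255;0 0 0 0 0 -7 255;0 0 0 0 0 -7 255;0 0 0 0 0 -7 255;0 0 0 0 0 -7 255"
}}

```text
time: 32.55
position: [0.668, 0.0326, 0.0377]
tool_rot: [1.205, 2.899, 0.001]
ft_force: [0.2, -1.0, 5.0]
grip_width: 0.207
grip_force: 30.0
```

Request:
{"fn": "move_arm", "kwargs": {
  "increments": "0 0 0 0 0 -7 255;0 0 0 0 0 -7 255;0 0 0 0 0 -7 255;0 0 0 0 0 -7 255;0 0 0 0 0 -7 255;0 0 0 0 0 -7 255;0 0 0 0 0 -7 255;0 0 0 0 0 -7 255"
}}

```text
time: 33.22
position: [0.6682, 0.0326, 0.0377]
tool_rot: [2.425, 1.995, 0.003]
ft_force: [-0.2, -1.0, 4.2]
grip_width: 0.205
grip_force: 30.0
```

```bash
python3 nip.py | head -2
```

```text
t 33.2167 p [0.6682 0.0326 0.0377] rot [2.425 1.995 0.003] q [-0.757  0.637  0.934  1.6   -0.543  1.182  0.1  ] F [-0.2 -1.   4.2] w 0.20525578211075735
tool y yaw -11.12057231454121
```

Request:
{"fn": "move_arm", "kwargs": {
  "increments": "0 0 0 0 0 -7 255;0 0 0 0 0 -7 255;0 0 0 0 0 -7 255;0 0 0 0 0 -7 255;0 0 0 0 0 -7 255;0 0 0 0 0 0 255;0 0 0 0 0 0 255;0 0 0 0 0 0 255"
}}

```text
time: 33.93
position: [0.6683, 0.0325, 0.0377]
tool_rot: [2.909, 1.181, 0.004]
ft_force: [1.7, -0.6, 6.4]
grip_width: 0.2
grip_force: 30.0
```

```bash
python3 nip.py | head -2
```

```text
t 33.9333 p [0.6683 0.0325 0.0377] rot [2.909 1.181 0.004] q [-0.825  0.704  1.058  1.601 -0.644  1.221 -0.439] F [ 1.7 -0.6  6.4] w 0.1998530261900727
tool y yaw -45.800451282164225
```

Request:
{"fn": "move_arm", "kwargs": {
  "increments": "0 0 0 0 0 -6.6 255;0 0 0 0 0 -6.6 255;0 0 0 0 0 -6.6 255;0 0 0 0 0 -6.6 255;0 0 0 0 0 -6.6 255;0 0 0 0 0 0 255;0 0 0 0 0 0 255;0 0 0 0 0 0 255"
}}

```text
time: 34.65
position: [0.6684, 0.0324, 0.0377]
tool_rot: [3.126, 0.306, 0.004]
ft_force: [0.5, -1.3, 6.1]
grip_width: 0.207
grip_force: 30.0
```

Request:
{"fn": "move_arm", "kwargs": {
  "increments": "0 0 0 0 0 0 130;0 0 0 0 0 0 130;0 0 0 0 0 0 130;0 0 0 0 0 0 130;0 0 25 0 0 0 130;0 0 25 0 0 0 130;0 0 25 0 0 0 130;0 0 25 0 0 0 130"
}}

```text
time: 35.32
position: [0.6666, 0.0328, 0.1372]
tool_rot: [3.127, 0.307, -0.002]
ft_force: [-0.0, 0.5, -0.1]
grip_width: 0.486
grip_force: 0.0
```

```bash
python3 nip.py
```

```text
t 35.3167 p [0.6666 0.0328 0.1372] rot [ 3.127e+00  3.070e-01 -2.000e-03] q [-0.884  0.656  1.19   1.505 -0.612  1.397 -1.034] F [-0.   0.5 -0.1] w 0.4862730739117174
tool y yaw -78.79713772909129
blob 395 c [0.6681 0.0332] mean [0.6688 0.0331 0.0922] size [17.7 17.5] rect yaw mod90 11.8 m4 11.8 ang 33.5 r 0.112 zmax 0.0967 px [253. 200.]
blob 188 c [ 0.662  -0.0953] mean [ 0.6625 -0.0941  0.0913] size [12.6 12.2] rect yaw mod90 78.9 m4 75.4 ang -36.9 r 0.109 zmax 0.0944 px [382. 230.]
blob 38 c [ 0.5955 -0.0113] mean [ 0.5963 -0.0125  0.0671] size [ 3.9 11.6] rect yaw mod90 24.3 m4 81.1 ang 38.0 r 0.026 zmax 0.0701 px [282. 268.]
blob 250 c [ 0.5697 -0.0236] mean [ 0.5726 -0.024   0.1009] size [37.2 22.7] rect yaw mod90 56.4 m4 58.6 ang 121.3 r 0.006 zmax 0.104 px [288. 308.]
```

Request:
{"fn": "move_arm", "kwargs": {
  "increments": "-0.2 -5.4 0 0 0 6.5 130;-0.2 -5.4 0 0 0 6.5 130;-0.2 -5.4 0 0 0 6.5 130;-0.2 -5.4 0 0 0 6.5 130;-0.2 -5.4 0 0 0 6.5 130;-0.2 -5.4 0 0 0 6.5 130;-0.2 -5.4 0 0 0 6.5 130;-0.2 -5.4 0 0 0 6.5 130"
}}

```text
time: 36.03
position: [0.6651, -0.0105, 0.1361]
tool_rot: [-2.67, -1.654, 0.001]
ft_force: [-0.7, -0.3, 0.6]
grip_width: 0.492
grip_force: 0.0
```

Request:
{"fn": "move_arm", "kwargs": {
  "increments": "-0.2 -5.4 0 0 0 6.5 130;-0.2 -5.4 0 0 0 6.5 130;-0.2 -5.4 0 0 0 6.5 130;-0.2 -5.4 0 0 0 6.5 130;-0.2 -5.4 0 0 0 6.5 130;-0.2 -5.4 0 0 0 6.5 130;-0.2 -5.4 0 0 0 6.5 130;-0.2 -5.4 0 0 0 6.5 130"
}}

```text
time: 36.7
position: [0.6635, -0.0538, 0.136]
tool_rot: [-1.675, -2.657, 0.0]
ft_force: [-0.3, -0.1, 0.5]
grip_width: 0.489
grip_force: 0.0
```

Request:
{"fn": "move_arm", "kwargs": {
  "increments": "-0.2 -5.4 0 0 0 6.5 130;-0.2 -5.4 0 0 0 6.5 130;-0.2 -5.4 0 0 0 6.5 130;-0.2 -5.4 0 0 0 6.5 130;-0.2 -5.4 0 0 0 6.5 130;-0.2 -5.4 0 0 0 6.5 130;-0.2 -5.4 0 0 0 6.5 130;-0.2 -5.4 0 0 0 6.5 130"
}}

```text
time: 37.37
position: [0.6619, -0.097, 0.136]
tool_rot: [-0.341, -3.122, -0.0]
ft_force: [-0.5, 0.6, -0.0]
grip_width: 0.491
grip_force: 0.0
```

```bash
python3 nip.py
```

```text
t 37.3667 p [ 0.6619 -0.097   0.136 ] rot [-0.341 -3.122 -0.   ] q [-0.377  0.445  0.65   1.493 -0.274  1.298  1.654] F [-0.5  0.6 -0. ] w 0.4905604926476902
tool y yaw 77.5331234589071
blob 303 c [0.5466 0.0777] mean [0.5467 0.0766 0.0917] size [12.5 13.4] rect yaw mod90 19.5 m4 17.7 ang 105.3 r 0.109 zmax 0.0957 px [434.  24.]
blob 278 c [ 0.5376 -0.1303] mean [ 0.5379 -0.1299  0.0917] size [12.1 12.3] rect yaw mod90 0.5 m4 89.4 ang -110.4 r 0.108 zmax 0.096 px [178.  69.]
blob 1274 c [ 0.576  -0.0277] mean [ 0.5756 -0.028   0.0993] size [36.6 38.3] rect yaw mod90 29.5 m4 76.0 ang 81.1 r 0.001 zmax 0.1036 px [308.  89.]
blob 123 c [ 0.6049 -0.1331] mean [ 0.6048 -0.1329  0.083 ] size [9.9 9.5] rect yaw mod90 74.4 m4 34.7 ang -74.3 r 0.108 zmax 0.0843 px [197. 151.]
blob 446 c [0.6672 0.0328] mean [0.6663 0.032  0.0917] size [18.3 18. ] rect yaw mod90 12.5 m4 11.9 ang 33.7 r 0.109 zmax 0.0961 px [393. 179.]
blob 194 c [ 0.6616 -0.0959] mean [ 0.6609 -0.0955  0.0917] size [11.5 12.4] rect yaw mod90 77.4 m4 78.7 ang -38.0 r 0.108 zmax 0.0959 px [253. 202.]
```

Request:
{"fn": "move_arm", "kwargs": {
  "increments": "0 0.5 -16 0 0 0 130;0 0 -16 0 0 0 130;0 0 -16 0 0 0 130;0 0 -16 0 0 0 130;0 0 -16 0 0 0 130;0 0 -11 0 0 0 130;0 0 -9 0 0 0 130;0 0 0 0 0 0 255"
}}

```text
time: 38.08
position: [0.6608, -0.0958, 0.0343]
tool_rot: [-0.351, -3.118, 0.0]
ft_force: [-0.3, -0.5, -0.9]
grip_width: 0.461
grip_force: 0.0
```

Request:
{"fn": "move_arm", "kwargs": {
  "increments": "0 0 0 0 0 0 255;0 0 0 0 0 0 255;0 0 0 0 0 0 255;0 0 0 0 0 0 255;0 0 0 0 0 0 255;0 0 0 0 0 0 255;0 0 0 0 0 0 255;0 0 0 0 0 0 255"
}}

```text
time: 38.75
position: [0.6628, -0.0968, 0.0374]
tool_rot: [0.35, 3.121, -0.0]
ft_force: [-0.6, -0.2, 4.5]
grip_width: 0.136
grip_force: 30.0
```

Request:
{"fn": "move_arm", "kwargs": {
  "increments": "0 0 0 0 0 -7 255;0 0 0 0 0 -7 255;0 0 0 0 0 -7 255;0 0 0 0 0 -7 255;0 0 0 0 0 -7 255;0 0 0 0 0 -7 255;0 0 0 0 0 -7 255;0 0 0 0 0 -7 255"
}}

```text
time: 39.42
position: [0.6627, -0.0969, 0.0374]
tool_rot: [1.782, 2.586, 0.0]
ft_force: [-1.4, -1.1, 4.1]
grip_width: 0.132
grip_force: 30.0
```

Request:
{"fn": "move_arm", "kwargs": {
  "increments": "0 0 0 0 0 -7 255;0 0 0 0 0 -7 255;0 0 0 0 0 -7 255;0 0 0 0 0 -7 255;0 0 0 0 0 -6 255;0 0 0 0 0 0 255;0 0 0 0 0 0 255;0 0 0 0 0 0 255"
}}

```text
time: 40.08
position: [0.6626, -0.0969, 0.0374]
tool_rot: [2.454, 1.959, 0.0]
ft_force: [-0.7, -1.0, 5.2]
grip_width: 0.133
grip_force: 30.0
```

```bash
python3 nip.py|head -2
```

```text
t 40.0833 p [ 0.6626 -0.0969  0.0374] rot [2.454 1.959 0.   ] q [-0.566  0.644  0.942  1.596 -0.551  1.187  0.269] F [-0.7 -1.   5.2] w 0.1333570795054733
tool y yaw -12.802346876203428
```

Request:
{"fn": "move_arm", "kwargs": {
  "increments": "0 0 0 0 0 0 90;0 0 0 0 0 0 90;0 0 0 0 0 0 90;0 0 0 0 0 0 90;0 0 25 0 0 0 60;0 0 25 0 0 0 60;0 0 25 0 0 0 60;0 0 30 0 0 0 60"
}}

```text
time: 40.8
position: [0.6613, -0.0959, 0.1414]
tool_rot: [-2.454, -1.959, 0.003]
ft_force: [0.7, 0.0, -1.0]
grip_width: 0.659
grip_force: 0.0
```

Request:
{"fn": "move_arm", "kwargs": {
  "increments": "-12.2 9.8 0 0 0 0 60;-12.2 9.8 0 0 0 0 60;-12.2 9.8 0 0 0 0 60;-12.2 9.8 0 0 0 0 60;-12.2 9.8 0 0 0 0 60;-12.2 9.8 0 0 0 0 60;-12.2 9.8 0 0 0 0 60;0 0 0 0 0 0 60"
}}

```text
time: 41.47
position: [0.575, -0.025, 0.141]
tool_rot: [-2.449, -1.961, -0.0]
ft_force: [0.8, 0.1, -0.4]
grip_width: 0.761
grip_force: 0.0
```

```bash
cat > nut.py <<'E'
from h import *
import sys
s=st()
im=ctrl.get_image("wrist");P=cloud(im);C,p=cam(im)
# rectify to plan view at z=0.098, north-up: col=(x-x0), row=-(y-y0)
c=np.array([.5757,-.0283]);N=480;sc=.06/N
def plan(zz):
    jj,ii=np.meshgrid(np.arange(N),np.arange(N))
    X=np.stack([c[0]+(jj-N/2)*sc,c[1]-(ii-N/2)*sc,np.full(jj.shape,zz)],-1)
    v=(X-p)@C; a=v[...,:2]/v[...,2:]; r2=(a**2).sum(-1,keepdims=True);a=a*(1+im["k1"]*r2)
    return cv2.remap(im["frame"],(a[...,0]*im["fx"]+im["cx"]).astype(np.float32),(a[...,1]*im["fy"]+im["cy"]).astype(np.float32),cv2.INTER_CUBIC)
x=np.hstack([plan(.098),plan(.104)])
cv2.imwrite("pics/"+sys.argv[1],cv2.resize(x,(800,400))[:,:,::-1])
# hex outline yaw from depth
z=P[...,2];m=(z>.078)&(z<.1)&(np.hypot(P[...,0]-c[0],P[...,1]-c[1])<.028)
q=P[m];h=q[(q[:,2]>.082)&(q[:,2]<.0885)][:,:2]-c
a=np.arctan2(h[:,1],h[:,0]);r=np.hypot(*h.T)
print("hex pts",len(h),"flat-normal yaw mod60",(np.degrees(np.angle(-np.sum((r/.018)**8*np.exp(6j*a))))/6)%60)
# crown slots: top pixels vs missing
t=P[(z>.094)&(z<.1005)&(np.hypot(P[...,0]-c[0],P[...,1]-c[1])<.019)][:,:2]-c
r=np.hypot(*t.T);a=np.arctan2(t[:,1],t[:,0])[r>.009]
print("crown",len(a),"slot yaw mod60",(np.degrees(np.angle(-np.sum(np.exp(6j*a))))/6)%60,"centre",np.r_[t.mean(0)+c])
# line on axle: dark
g=cv2.cvtColor(plan(.104),cv2.COLOR_RGB2GRAY).astype(float);ii,jj=np.mgrid[:N,:N];X=(jj-N/2)*sc;Y=-(ii-N/2)*sc
d=np.hypot(X,Y)<.0068;th=np.percentile(g[d],15);w=d&(g<th)
e=np.cov(np.c_[X[w],Y[w]].T);ev,V=np.linalg.eigh(e);print("line yaw",np.degrees(np.arctan2(V[1,1],V[0,1]))%180,"ratio",ev[1]/ev[0])
E
python3 nut.py nut1.png
```

```text
t 41.4667 p [ 0.575 -0.025  0.141] rot [-2.449 -1.961 -0.   ] q [-0.921  0.334  1.113  1.737 -0.316  1.269  0.046] F [ 0.8  0.1 -0.4] w 0.7613151162870975
hex pts 248 flat-normal yaw mod60 26.2058934806918
crown 710 slot yaw mod60 28.157901168387934 centre [ 0.57598798 -0.02706224]
line yaw 69.35339582386372 ratio 64.59224218814663
```

View pics/nut1.png

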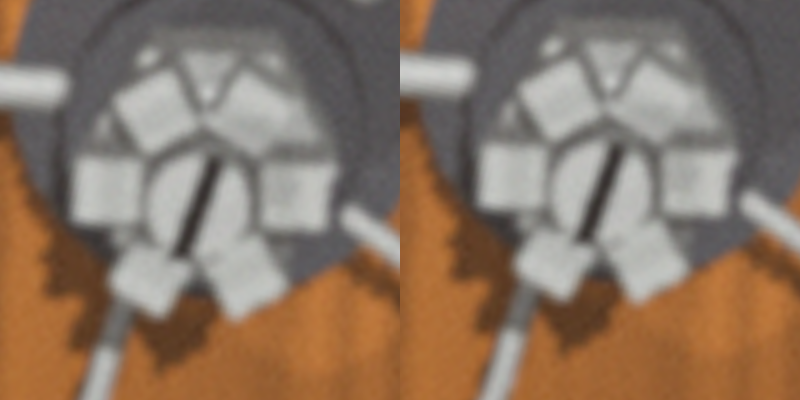

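Request:
{"fn": "move_arm", "kwargs": {
  "increments": "0.8 -3 -15 0 0 6.8 60;0 0 -15 0 0 6.8 60;0 0 -15 0 0 6.8 60;0 0 -15 0 0 6.8 60;0 0 -12 0 0 6.8 60;0 0 -12 0 0 6.7 60;0 0 -8 0 0 0 60;0 0 -4 0 0 0 60",
  "grip_force": 40
}}

```text
time: 42.18
position: [0.5775, -0.0316, 0.0444]
tool_rot: [-1.625, -2.688, 0.002]
ft_force: [0.1, 0.3, 0.7]
grip_width: 0.766
grip_force: 0.0
```

Request:
{"fn": "move_arm", "kwargs": {
  "increments": "0 0 0 0 0 0 255;0 0 0 0 0 0 255;0 0 0 0 0 0 255;0 0 0 0 0 0 255;0 0 0 0 0 0 255;0 0 0 0 0 0 255;0 0 0 0 0 0 255;0 0 0 0 0 0 255"
}}

```text
time: 42.85
position: [0.5777, -0.0308, 0.046]
tool_rot: [1.62, 2.692, 0.0]
ft_force: [-1.0, -0.8, 3.4]
grip_width: 0.407
grip_force: 40.0
```

```bash
python3 nip.py|head -2
```

```text
t 42.85 p [ 0.5777 -0.0308  0.046 ] rot [1.62  2.692 0.   ] q [-0.733  0.393  0.894  1.827 -0.344  1.086  0.775] F [-1.  -0.8  3.4] w 0.40685842811165096
tool y yaw 27.915468630060165
```

Request:
{"fn": "move_arm", "kwargs": {
  "increments": "0 0 0 0 0 -4.6 255;0 0 0 0 0 -4.7 255;0 0 0 0 0 -4.7 255;0 0 0 0 0 -4.7 255;0 0 0 0 0 0 255;0 0 0 0 0 0 255;0 0 0 0 0 0 255;0 0 0 0 0 0 255"
}}

```text
time: 43.57
position: [0.5769, -0.0311, 0.046]
tool_rot: [-2.036, -2.391, 0.001]
ft_force: [-4.2, 0.1, 6.3]
grip_width: 0.413
grip_force: 40.0
```

Request:
{"fn": "move_arm", "kwargs": {
  "increments": "0 0 0 0 0 0 255;0 0 0 0 0 0 60;0 0 0 0 0 0 60;0 0 0 0 0 0 60;0 0 0 0 0 0 60;0 0 25 0 0 0 60;0 0 35 0 0 0 60;0 0 35 0 0 0 60"
}}

```text
time: 44.23
position: [0.5767, -0.0308, 0.1407]
tool_rot: [-2.036, -2.392, 0.003]
ft_force: [0.9, 0.2, 0.3]
grip_width: 0.752
grip_force: 0.0
```

```bash
python3 nut.py nut2.png
```

```text
t 44.2333 p [ 0.5767 -0.0308  0.1407] rot [-2.036 -2.392  0.003] q [-0.856  0.31   1.033  1.732 -0.277  1.261  0.403] F [0.9 0.2 0.3] w 0.7519346312042456
hex pts 271 flat-normal yaw mod60 13.51711190545558
crown 725 slot yaw mod60 9.078131602247996 centre [ 0.57566099 -0.02684739]
line yaw 69.23816008534197 ratio 69.17991136255719
```

View pics/nut2.png

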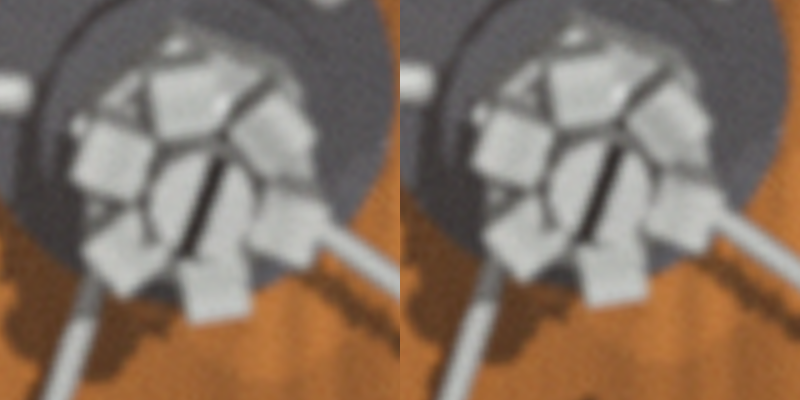

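Request:
{"fn": "move_arm", "kwargs": {
  "increments": "-11 -15 8 0 0 -2.8 60;-11 -15 8 0 0 -2.8 60;-11 -15 8 0 0 -2.8 60;-11 -15 8 0 0 -2.8 60;-11 -15 8 0 0 -2.8 60;-11 -15 8 0 0 -2.8 60;-11 -15 8 0 0 -2.8 60;-11 -15 8 0 0 -2.8 60",
  "grip_force": 30
}}

```text
time: 44.95
position: [0.4892, -0.1514, 0.2047]
tool_rot: [2.464, 1.948, 0.001]
ft_force: [-0.3, 0.9, -0.2]
grip_width: 0.769
grip_force: 0.0
```

Request:
{"fn": "move_arm", "kwargs": {
  "increments": "-11 -15 0 0 0 -2.8 60;-11 -15 0 0 0 -2.8 60;-11 -15 0 0 0 -2.8 60;-11 -15 0 0 0 -2.8 60;-11 -15 0 0 0 -2.8 60;-11 -15 0 0 0 -2.8 60;-11 -15 0 0 0 -2.8 60;-11 -15 0 0 0 -2.8 60"
}}

```text
time: 45.62
position: [0.4012, -0.2714, 0.2045]
tool_rot: [-2.796, -1.433, -0.002]
ft_force: [-0.5, -0.9, 0.6]
grip_width: 0.765
grip_force: 0.0
```

```bash
cat > sp.py <<'E'
from h import *
s=st();y=R.from_rotvec(s["tool_rot"]).as_matrix()[:,1];print("tool y yaw",np.degrees(np.arctan2(y[1],y[0])))
im=ctrl.get_image("wrist");P=cloud(im);z=P[...,2]
hsv=cv2.cvtColor(im["frame"],cv2.COLOR_RGB2HSV)
print([(np.round(d["centre"],3).tolist(),round(d["score"],2)) for d in ctrl.find_in("spare1",im)])
m=(z>.008)&(z<.026)&(hsv[...,0]>12)&(hsv[...,0]<34)&(hsv[...,1]>130)
k,l,ss,ce=cv2.connectedComponentsWithStats(m.astype(np.uint8),connectivity=4)
for i in range(1,k):
    if ss[i,4]<60: continue
    q=P[l==i];q=q[(q[:,2]>.0145)&(q[:,2]<.025)]
    if len(q)<30: continue
    (cx,cy),(w,h),a=cv2.minAreaRect((q[:,:2]*1000).astype(np.float32))
    if w<h: w,h,a=h,w,a+90
    print("spare c",round(cx),round(cy),"size",round(w,1),round(h,1),"long yaw",round(a%180,1),"n",len(q),ce[i].round())
t=(abs(z-.035)<.005)&(P[...,1]<-.25)&(P[...,1]>-.5)&(P[...,0]>.42)&(P[...,0]<.72)
if t.sum()>300: print("tray",t.sum(),cv2.minAreaRect((P[t][:,:2]*1000).astype(np.float32)))
E
python3 sp.py
```

```text
t 45.6167 p [ 0.4012 -0.2714  0.2045] rot [-2.796e+00 -1.433e+00 -2.000e-03] q [-0.731 -0.213  1.154  1.859  0.197  1.373 -0.248] F [-0.5 -0.9  0.6] w 0.7646148051384214
tool y yaw -35.72830382008725
[([0.368, -0.339, 0.015], 0.79), ([0.369, -0.241, 0.016], 0.6), ([0.501, -0.124, 0.057], 0.56)]
spare c 505 -125 size 233.5 57.6 long yaw 144.2 n 3046 [251.  29.]
spare c 580 -298 size 171.2 1.7 long yaw 169.2 n 188 [378. 109.]
spare c 634 -390 size 134.1 67.4 long yaw 41.5 n 576 [444. 141.]
spare c 542 -374 size 135.3 65.2 long yaw 40.4 n 423 [379. 175.]
spare c 367 -242 size 35.8 18.1 long yaw 65.3 n 347 [220. 169.]
spare c 643 -550 size 70.5 3.6 long yaw 0.1 n 241 [492. 228.]
spare c 367 -343 size 36.2 18.5 long yaw 5.1 n 302 [263. 225.]
spare c 591 -549 size 25.5 3.0 long yaw 179.5 n 73 [460. 248.]
spare c 303 -498 size 62.8 13.2 long yaw 146.8 n 104 [283. 322.]
tray 2789 ((564.7256469726562, -355.4239196777344), (120.79449462890625, 190.87704467773438), 79.1639633178711)
```

Request:
{"fn": "move_arm", "kwargs": {
  "increments": "-8.5 7.4 -10 0 0 2.7 110;-8.5 7.4 -10 0 0 2.7 110;-8.5 7.4 -20 0 0 2.7 110;-8.5 7.4 -30 0 0 2.7 110;0 0 -30 0 0 0 110;0 0 -30 0 0 0 110;0 0 -30 0 0 0 110;0 0 -30 0 0 0 110"
}}

```text
time: 46.38
position: [0.3691, -0.2401, 0.0138]
tool_rot: [2.644, 1.695, 0.007]
ft_force: [0.6, 1.7, 0.2]
grip_width: 0.569
grip_force: 0.0
```

```bash
python3 sp.py | head -3
```

```text
t 46.3833 p [ 0.3691 -0.2401  0.0138] rot [2.644 1.695 0.007] q [-0.643  0.068  1.21   2.181 -0.083  0.935  0.185] F [0.6 1.7 0.2] w 0.5692963085124358
tool y yaw -24.671773790388347
[([0.364, -0.236, 0.015], 0.75), ([0.37, -0.335, 0.006], 0.73)]
```

Request:
{"fn": "move_arm", "kwargs": {
  "increments": "-1 -1 -14 0 0 0 110;0 -1 -12 0 0 0 110;0 0 -8 0 0 0 110;0 0 -5 0 0 0 110;0 0 0 0 0 0 110;0 0 0 0 0 0 255;0 0 0 0 0 0 255;0 0 0 0 0 0 255"
}}

```text
time: 47.15
position: [0.3677, -0.243, -0.0234]
tool_rot: [2.645, 1.693, 0.004]
ft_force: [0.5, -0.3, 0.5]
grip_width: 0.423
grip_force: 0.0
```

Request:
{"fn": "move_arm", "kwargs": {
  "increments": "0 0 0 0 0 0 255;0 0 0 0 0 0 255;0 0 0 0 0 0 255;0 0 0 0 0 0 255;0 0 0 0 0 0 255;0 0 0 0 0 0 255;0 0 5 0 0 0 255;0 0 20 0 0 0 255"
}}

```text
time: 47.82
position: [0.3639, -0.2426, -0.001]
tool_rot: [-2.644, -1.691, 0.009]
ft_force: [-0.1, 1.5, 1.2]
grip_width: 0.203
grip_force: 30.0
```

```bash
python3 sp.py | head -3
```

```text
t 47.8167 p [ 0.3639 -0.2426 -0.001 ] rot [-2.644 -1.691  0.009] q [-0.591  0.125  1.179  2.192 -0.141  0.911  0.239] F [-0.1  1.5  1.2] w 0.20269379915699504
tool y yaw -24.805221622173153
[([0.367, -0.233, 0.038], 0.68)]
```

Request:
{"fn": "move_arm", "kwargs": {
  "increments": "0 0 20 0 0 0 255;0 0 25 0 0 0 255;0 0 25 0 0 0 255;0 0 25 0 0 0 255;0 0 25 0 0 0 255;0 0 0 0 0 0 255;0 0 0 0 0 0 255;0 0 0 0 0 0 255"
}}

```text
time: 48.58
position: [0.3659, -0.2428, 0.1195]
tool_rot: [-2.645, -1.692, 0.001]
ft_force: [0.1, -1.1, -0.6]
grip_width: 0.205
grip_force: 30.0
```

Request:
{"fn": "move_arm", "kwargs": {
  "increments": "10 -5.2 0 0 0 6.5 255;10 -5.2 0 0 0 6.5 255;10 -5.2 0 0 0 6.5 255;10 -5.2 0 0 0 6.5 255;10 -5.2 0 0 0 6.5 255;10 -5.2 0 0 0 6.5 255;10 -5.2 0 0 0 6.5 255;10 -5.2 0 0 0 6.5 255"
}}

```text
time: 49.25
position: [0.4456, -0.2846, 0.1183]
tool_rot: [-1.629, -2.682, 0.005]
ft_force: [0.1, -0.2, 0.0]
grip_width: 0.202
grip_force: 30.0
```

Request:
{"fn": "move_arm", "kwargs": {
  "increments": "10 -5.2 0 0 0 6.5 255;10 -5.2 0 0 0 6.5 255;10 -5.2 0 0 0 6.5 255;10 -5.2 0 0 0 6.5 255;10 -5.2 0 0 0 6.5 255;10 -5.2 0 0 0 6.5 255;10 -5.2 0 0 0 6.5 255;10 -5.2 0 0 0 6.5 255"
}}

```text
time: 49.92
position: [0.5255, -0.3263, 0.1178]
tool_rot: [-0.289, -3.124, -0.0]
ft_force: [-0.6, 0.2, -0.6]
grip_width: 0.203
grip_force: 30.0
```

```bash
python3 sp.py | grep -v "spare c .* -5"
```

```text
t 49.9167 p [ 0.5255 -0.3263  0.1178] rot [-0.289 -3.124 -0.   ] q [-0.181  0.402  0.878  1.651 -0.321  1.246  2.149] F [-0.6  0.2 -0.6] w 0.20310908261715707
tool y yaw 79.41084157188341
[([0.518, -0.326, 0.154], 0.79), ([0.367, -0.339, 0.016], 0.62)]
spare c 367 -344 size 36.8 18.8 long yaw 5.1 n 832 [202.  32.]
spare c 533 -127 size 250.4 83.0 long yaw 158.7 n 4448 [430. 148.]
spare c 532 -294 size 85.8 13.4 long yaw 160.0 n 127 [279. 203.]
spare c 529 -393 size 99.8 47.6 long yaw 26.2 n 367 [197. 210.]
spare c 606 -66 size 74.7 46.5 long yaw 12.5 n 1610 [488. 216.]
spare c 647 -41 size 26.0 13.0 long yaw 6.8 n 130 [508. 244.]
spare c 657 -350 size 40.5 2.9 long yaw 79.1 n 86 [252. 299.]
tray 2412 ((563.7486572265625, -355.3682556152344), (120.63288116455078, 188.8951416015625), 79.39896392822266)
```

Request:
{"fn": "move_arm", "kwargs": {
  "increments": "-1.5 1 -22 0 0 0 255;0 0 -22 0 0 0 255;0 0 -22 0 0 0 255;0 0 -22 0 0 0 255;0 0 -20 0 0 0 255;0 0 -15 0 0 0 255;0 0 -10 0 0 0 255;0 0 0 0 0 0 255"
}}

```text
time: 50.68
position: [0.5228, -0.3242, -0.0152]
tool_rot: [-0.299, -3.122, -0.002]
ft_force: [0.4, 0.3, -0.6]
grip_width: 0.206
grip_force: 30.0
```

Request:
{"fn": "move_arm", "kwargs": {
  "increments": "0 0 0 0 0 0 255;0 0 0 0 0 0 178;0 0 0 0 0 0 178;0 0 0 0 0 0 178;0 0 0 0 0 0 178;0 0 20 0 0 0 178;0 0 25 0 0 0 178;0 0 25 0 0 0 178"
}}

```text
time: 51.35
position: [0.5246, -0.3251, 0.0583]
tool_rot: [-0.298, -3.127, -0.0]
ft_force: [1.6, 0.6, 0.2]
grip_width: 0.305
grip_force: 0.0
```

```bash
python3 sp.py | grep -v "spare c .* -5"
```

```text
t 51.35 p [ 0.5246 -0.3251  0.0583] rot [-0.298 -3.127 -0.   ] q [-0.157  0.456  0.847  1.716 -0.372  1.139  2.179] F [1.6 0.6 0.2] w 0.30483177140271833
tool y yaw 79.11184689081125
[([0.372, -0.338, 0.015], 0.84), ([0.522, -0.325, 0.022], 0.75)]
spare c 370 -343 size 30.1 18.3 long yaw 5.5 n 1013 [188.  20.]
spare c 527 -145 size 185.1 46.6 long yaw 160.7 n 4401 [453. 165.]
spare c 511 -401 size 68.2 1.3 long yaw 169.3 n 276 [163. 210.]
spare c 523 -293 size 54.9 0.4 long yaw 169.4 n 96 [288. 199.]
spare c 524 -324 size 35.8 17.3 long yaw 168.9 n 880 [252. 208.]
spare c 566 -332 size 37.3 2.0 long yaw 79.2 n 223 [253. 253.]
spare c 656 -148 size 20.2 9.5 long yaw 31.1 n 95 [448. 298.]
tray 2932 ((549.1148071289062, -352.8001708984375), (120.62872314453125, 158.7630615234375), 79.18576049804688)
```

Request:
{"fn": "move_arm", "kwargs": {
  "increments": "0 0 30 0 0 0 178;0 0 30 0 0 0 150;-26.3 -3 0 0 0 1 110;-26.3 -3 0 0 0 1 110;-26.3 -3 0 0 0 1 110;-26.3 -3 0 0 0 1 110;-26.3 -3 0 0 0 1 110;-26 -3 0 0 0 1 110"
}}

```text
time: 52.12
position: [0.366, -0.3431, 0.1171]
tool_rot: [-0.132, -3.139, -0.001]
ft_force: [-0.2, 0.9, 0.5]
grip_width: 0.561
grip_force: 0.0
```

```bash
python3 sp.py | grep -v "spare c .* -5"
```

```text
t 52.1167 p [ 0.366  -0.3431  0.1171] rot [-1.320e-01 -3.139e+00 -1.000e-03] q [-0.237  0.064  0.98   1.937 -0.058  1.171  2.252] F [-0.2  0.9  0.5] w 0.56124304251945
tool y yaw 85.17884785216266
[([0.364, -0.342, 0.016], 0.82), ([0.52, -0.325, 0.017], 0.59)]
spare c 274 -487 size 21.6 2.7 long yaw 13.6 n 65 [ 99. 113.]
spare c 298 -481 size 20.5 3.3 long yaw 7.1 n 54 [111. 137.]
spare c 326 -475 size 30.3 3.4 long yaw 13.9 n 79 [123. 164.]
spare c 367 -343 size 36.3 18.0 long yaw 5.4 n 558 [251. 190.]
spare c 452 -88 size 97.0 25.7 long yaw 115.5 n 1004 [473. 240.]
spare c 522 -325 size 33.2 18.6 long yaw 169.4 n 381 [277. 311.]
spare c 532 -295 size 24.6 0.9 long yaw 168.9 n 35 [301. 316.]
```

Request:
{"fn": "move_arm", "kwargs": {
  "increments": "1 0 -25 0 0 5 110;0 0 -25 0 0 5 110;0 0 -25 0 0 0 110;0 0 -25 0 0 0 110;0 0 -20 0 0 0 110;0 0 -14 0 0 0 110;0 0 -7 0 0 0 110;0 0 0 0 0 0 255"
}}

```text
time: 52.88
position: [0.3676, -0.3424, -0.025]
tool_rot: [0.14, -3.136, -0.002]
ft_force: [-0.1, -0.3, -0.4]
grip_width: 0.543
grip_force: 0.0
```

Request:
{"fn": "move_arm", "kwargs": {
  "increments": "0 0 0 0 0 0 255;0 0 0 0 0 0 255;0 0 0 0 0 0 255;0 0 0 0 0 0 255;0 0 0 0 0 0 255;0 0 0 0 0 0 255;0 0 5 0 0 0 255;0 0 20 0 0 0 255"
}}

```text
time: 53.55
position: [0.3664, -0.3415, -0.0001]
tool_rot: [0.14, -3.134, -0.004]
ft_force: [1.5, -0.2, -0.5]
grip_width: 0.206
grip_force: 30.0
```

```bash
python3 sp.py | head -3
```

```text
t 53.55 p [ 3.664e-01 -3.415e-01 -1.000e-04] rot [ 0.14  -3.134 -0.004] q [-0.109  0.278  0.901  2.043 -0.266  0.946  2.592] F [ 1.5 -0.2 -0.5] w 0.2056863534777368
tool y yaw 95.13161985817065
[([0.358, -0.342, 0.038], 0.78)]
```

Request:
{"fn": "move_arm", "kwargs": {
  "increments": "0 0 24 0 0 -2 255;0 0 24 0 0 -2 255;0 0 24 0 0 -2 255;0 0 24 0 0 -2 255;0 0 24 0 0 -2 255;0 0 0 0 0 -2 255;0 0 0 0 0 -2 255;0 0 0 0 0 -2 255"
}}

```text
time: 54.32
position: [0.3688, -0.343, 0.1218]
tool_rot: [0.3, 3.126, 0.001]
ft_force: [-0.7, -0.0, -0.0]
grip_width: 0.2
grip_force: 30.0
```

Request:
{"fn": "move_arm", "kwargs": {
  "increments": "21 -3.8 0 0 0 0 255;21 -3.8 0 0 0 0 255;21 -3.8 0 0 0 0 255;21 -3.8 0 0 0 0 255;21 -3.8 0 0 0 0 255;21 -3.8 0 0 0 0 255;22 -4 0 0 0 0 255;0 0 0 0 0 0 255"
}}

```text
time: 54.98
position: [0.5209, -0.3688, 0.1202]
tool_rot: [0.29, 3.128, -0.001]
ft_force: [1.7, 0.8, -1.7]
grip_width: 0.201
grip_force: 30.0
```

```bash
python3 sp.py | grep -v "spare c .* -5"
```

```text
t 54.9833 p [ 0.5209 -0.3688  0.1202] rot [ 2.900e-01  3.128e+00 -1.000e-03] q [-0.111  0.453  0.9    1.602 -0.367  1.265  2.237] F [ 1.7  0.8 -1.7] w 0.20124724357389676
tool y yaw 79.3918870923641
[([0.51, -0.365, 0.159], 0.94), ([0.523, -0.323, 0.019], 0.61)]
spare c 350 -476 size 31.0 14.8 long yaw 142.2 n 101 [108.  39.]
spare c 546 -142 size 231.2 65.1 long yaw 167.2 n 3633 [456. 163.]
spare c 405 -600 size 39.0 0.5 long yaw 88.9 n 40 [ 14. 125.]
spare c 436 -601 size 16.9 12.3 long yaw 95.6 n 62 [ 21. 154.]
spare c 512 -400 size 85.9 16.1 long yaw 0.6 n 136 [225. 200.]
spare c 468 -612 size 74.1 44.8 long yaw 99.0 n 848 [ 20. 184.]
spare c 546 -308 size 93.4 45.3 long yaw 132.3 n 340 [306. 207.]
spare c 525 -325 size 36.6 17.3 long yaw 169.4 n 583 [293. 185.]
spare c 607 -80 size 52.9 5.2 long yaw 4.8 n 91 [510. 214.]
spare c 491 -609 size 39.4 4.8 long yaw 90.6 n 46 [ 35. 205.]
spare c 526 -643 size 16.6 4.0 long yaw 2.8 n 83 [ 23. 236.]
spare c 564 -605 size 60.2 19.3 long yaw 94.3 n 196 [ 62. 260.]
spare c 647 -605 size 32.3 26.2 long yaw 92.1 n 138 [ 88. 318.]
spare c 652 -643 size 35.3 9.4 long yaw 14.7 n 168 [ 64. 324.]
spare c 670 -605 size 34.0 13.7 long yaw 101.4 n 78 [ 92. 331.]
tray 2647 ((564.3549194335938, -355.60479736328125), (119.79681396484375, 190.10060119628906), 79.21475982666016)
```

Request:
{"fn": "move_arm", "kwargs": {
  "increments": "-4 0 -22 0 0 0 255;0 0 -22 0 0 0 255;0 0 -22 0 0 0 255;0 0 -22 0 0 0 255;0 0 -22 0 0 0 255;0 0 -15 0 0 0 255;0 0 -10 0 0 0 255;0 0 0 0 0 0 255"
}}

```text
time: 55.75
position: [0.5107, -0.3691, -0.0153]
tool_rot: [-0.298, -3.124, -0.003]
ft_force: [-0.7, 0.7, -0.5]
grip_width: 0.202
grip_force: 30.0
```

Request:
{"fn": "move_arm", "kwargs": {
  "increments": "0 0 0 0 0 0 255;0 0 0 0 0 0 178;0 0 0 0 0 0 178;0 0 0 0 0 0 178;0 0 0 0 0 0 178;0 0 20 0 0 0 178;0 0 25 0 0 0 178;0 0 25 0 0 0 178"
}}

```text
time: 56.42
position: [0.5121, -0.3699, 0.0572]
tool_rot: [-0.298, -3.126, -0.0]
ft_force: [0.2, 0.2, -0.2]
grip_width: 0.3
grip_force: 0.0
```

```bash
python3 sp.py | grep -v "spare c .* -[56]"
```

```text
t 56.4167 p [ 0.5121 -0.3699  0.0572] rot [-0.298 -3.126 -0.   ] q [-0.087  0.501  0.871  1.68  -0.413  1.157  2.275] F [ 0.2  0.2 -0.2] w 0.29968188925517847
tool y yaw 79.12282937621642
[([0.506, -0.37, 0.024], 0.92), ([0.521, -0.325, 0.022], 0.9)]
spare c 533 -160 size 111.6 25.0 long yaw 166.1 n 2049 [488. 187.]
spare c 468 -356 size 43.0 0.5 long yaw 79.4 n 100 [258. 156.]
spare c 497 -398 size 53.9 0.4 long yaw 169.4 n 102 [216. 199.]
spare c 528 -294 size 67.6 1.2 long yaw 169.7 n 284 [341. 210.]
spare c 510 -369 size 36.7 17.8 long yaw 169.3 n 915 [252. 207.]
spare c 524 -325 size 36.5 18.3 long yaw 168.0 n 915 [305. 213.]
spare c 558 -378 size 37.5 1.9 long yaw 79.6 n 238 [252. 257.]
tray 2940 ((545.5101928710938, -351.87725830078125), (120.21678161621094, 151.4048309326172), 79.47246551513672)
```

Request:
{"fn": "move_arm", "kwargs": {
  "increments": "0 0 27 0 0 -4 178;0 0 27 0 0 -4 178;0 0 27 0 0 -4 178;0 0 27 0 0 -4 178;0 10 27 0 0 -4 178;0 20 27 0 0 -4 130;0 30 27 0 0 -4 130;0 30 27 0 0 -4 130"
}}

```text
time: 57.18
position: [0.5117, -0.2799, 0.2732]
tool_rot: [-1.157, -2.92, 0.001]
ft_force: [0.7, 1.1, 1.6]
grip_width: 0.44
grip_force: 0.0
```

Request:
{"fn": "move_arm", "kwargs": {
  "increments": "0 35 0 0 0 -4 110;0 35 0 0 0 -4 110;0 35 0 0 0 -4 110;0 35 0 0 0 -4 110;0 35 0 0 0 -4 110;0 35 0 0 0 -4 110;0 35 0 0 0 -4 110;0 35 0 0 0 -4 110"
}}

```text
time: 57.85
position: [0.512, 0.0019, 0.2726]
tool_rot: [-1.913, -2.491, -0.003]
ft_force: [0.9, 0.3, -0.1]
grip_width: 0.57
grip_force: 0.0
```

Request:
{"fn": "move_arm", "kwargs": {
  "increments": "-3 35 0 0 0 -4 110;-3 35 0 0 0 -4 110;-3 35 0 0 0 -4 110;-3 35 0 0 0 -4 110;-3 35 0 0 0 -4 110;-3 35 0 0 0 -4 110;-3 35 0 0 0 -4 110;-3 35 0 0 0 -4 110"
}}

```text
time: 58.52
position: [0.4879, 0.2815, 0.2722]
tool_rot: [-2.526, -1.867, 0.0]
ft_force: [-0.8, -0.6, 0.1]
grip_width: 0.566
grip_force: 0.0
```

```bash
python3 sp.py | grep -v "spare c .* -[56]"
```

```text
t 58.5167 p [0.4879 0.2815 0.2722] rot [-2.526 -1.867  0.   ] q [-1.22   0.119  0.719  1.565 -0.079  1.487 -0.796] F [-0.8 -0.6  0.1] w 0.5660686281647813
tool y yaw -17.059511825043145
[([0.487, 0.39, 0.021], 0.85)]
spare c 613 370 size 88.3 87.3 long yaw 30.5 n 1325 [318.  81.]
spare c 483 388 size 36.3 18.1 long yaw 75.6 n 317 [229.  96.]
spare c 581 213 size 91.6 89.1 long yaw 88.1 n 1815 [317. 181.]
spare c 616 109 size 153.7 40.4 long yaw 166.8 n 900 [347. 239.]
spare c 490 93 size 24.6 23.3 long yaw 77.9 n 106 [286. 265.]
spare c 768 -80 size 42.8 11.4 long yaw 75.6 n 76 [449. 303.]
spare c 439 5 size 59.8 18.8 long yaw 74.3 n 231 [271. 310.]
spare c 500 -27 size 31.7 23.9 long yaw 11.1 n 124 [307. 316.]
```

Request:
{"fn": "move_arm", "kwargs": {
  "increments": "-1.2 26.5 0 0 0 0.7 110;-1.2 26.5 0 0 0 0.7 110;-1.2 26.5 0 0 0 0.6 110;-1.2 26.5 0 0 0 0.6 110;0 0 -30 0 0 0 110;0 0 -35 0 0 0 110;0 0 -35 0 0 0 110;0 0 -35 0 0 0 110"
}}

```text
time: 59.28
position: [0.4837, 0.3855, 0.136]
tool_rot: [2.48, 1.929, 0.0]
ft_force: [-0.0, 0.8, -0.4]
grip_width: 0.569
grip_force: 0.0
```

```bash
python3 sp.py | head -8
```

```text
t 59.2833 p [0.4837 0.3855 0.136 ] rot [2.48  1.929 0.   ] q [-1.244  0.326  0.65   1.629 -0.205  1.255 -0.804] F [-0.   0.8 -0.4] w 0.5685135753142704
tool y yaw -14.241210334211493
[([0.486, 0.391, 0.018], 0.97)]
spare c 312 621 size 38.8 2.0 long yaw 0.0 n 173 [30.  6.]
spare c 613 370 size 88.1 87.7 long yaw 122.2 n 2343 [371. 170.]
spare c 484 388 size 36.4 17.2 long yaw 73.2 n 483 [252. 182.]
spare c 453 291 size 33.6 14.7 long yaw 168.1 n 103 [248. 264.]
```

Request:
{"fn": "move_arm", "kwargs": {
  "increments": "0 2 -30 0 0 -1 110;0 0 -30 0 0 0 110;0 0 -30 0 0 0 110;0 0 -30 0 0 0 110;0 0 -20 0 0 0 110;0 0 -13 0 0 0 110;0 0 -7 0 0 0 110;0 0 0 0 0 0 255"
}}

```text
time: 60.05
position: [0.4839, 0.3881, -0.0223]
tool_rot: [2.496, 1.907, -0.0]
ft_force: [-1.6, 0.2, 0.1]
grip_width: 0.541
grip_force: 0.0
```

Request:
{"fn": "move_arm", "kwargs": {
  "increments": "0 0 0 0 0 0 255;0 0 0 0 0 0 255;0 0 0 0 0 0 255;0 0 0 0 0 0 255;0 0 0 0 0 0 255;0 0 0 0 0 0 255;0 0 5 0 0 0 255;0 0 20 0 0 0 255"
}}

```text
time: 60.72
position: [0.4813, 0.3861, -0.0]
tool_rot: [2.496, 1.906, -0.01]
ft_force: [-0.4, -0.5, -0.4]
grip_width: 0.201
grip_force: 30.0
```

Request:
{"fn": "move_arm", "kwargs": {
  "increments": "0 0 35 0 0 0 255;0 0 35 0 0 0 255;0 0 35 0 0 0 255;0 0 35 0 0 0 255;0 0 35 0 0 0 255;0 0 35 0 0 0 255;0 0 35 0 0 0 255;0 0 35 0 0 0 255"
}}

```text
time: 61.38
position: [0.4833, 0.3874, 0.2846]
tool_rot: [-2.497, -1.906, 0.0]
ft_force: [0.4, 1.3, -0.6]
grip_width: 0.201
grip_force: 30.0
```

```bash
python3 sp.py | head -3
```

```text
t 61.3833 p [0.4833 0.3874 0.2846] rot [-2.497 -1.906  0.   ] q [-1.261  0.261  0.68   1.403 -0.163  1.534 -0.858] F [ 0.4  1.3 -0.6] w 0.20064420019308124
tool y yaw -15.285782222872358
[([0.486, 0.398, 0.327], 0.69)]
```

Request:
{"fn": "move_arm", "kwargs": {
  "increments": "5.3 -31.3 0 0 0 3.9 255;5.3 -31.3 0 0 0 3.9 255;5.3 -31.3 0 0 0 3.9 255;5.3 -31.3 0 0 0 3.9 255;5.3 -31.3 0 0 0 3.9 255;5.3 -31.3 0 0 0 3.9 255;5.3 -31.3 0 0 0 3.9 255;5.3 -31.3 0 0 0 3.9 255"
}}

```text
time: 62.15
position: [0.5257, 0.1357, 0.282]
tool_rot: [-1.888, -2.51, 0.001]
ft_force: [0.3, 0.1, -1.3]
grip_width: 0.203
grip_force: 30.0
```

Request:
{"fn": "move_arm", "kwargs": {
  "increments": "5.3 -31.3 0 0 0 3.9 255;5.3 -31.3 0 0 0 3.9 255;5.3 -31.3 0 0 0 3.9 255;5.3 -31.3 0 0 0 3.9 255;5.3 -31.3 0 0 0 3.9 255;5.3 -31.3 0 0 0 3.9 255;5.3 -31.3 0 0 0 3.9 255;5.3 -31.3 0 0 0 3.9 255"
}}

```text
time: 62.82
position: [0.5681, -0.1142, 0.2821]
tool_rot: [-1.143, -2.926, -0.001]
ft_force: [1.9, 1.1, -0.7]
grip_width: 0.204
grip_force: 30.0
```

Request:
{"fn": "move_arm", "kwargs": {
  "increments": "5.3 -31.3 0 0 0 3.9 255;5.3 -31.3 0 0 0 3.9 255;5.3 -31.3 0 0 0 3.9 255;5.3 -31.3 0 0 0 3.9 255;5.3 -31.3 0 0 0 3.9 255;5.3 -31.3 0 0 0 3.9 255;5.3 -31.3 0 0 0 3.9 255;5.3 -31.3 0 0 0 3.9 255"
}}

```text
time: 63.48
position: [0.6108, -0.3645, 0.2815]
tool_rot: [-0.314, -3.125, -0.002]
ft_force: [0.6, -0.3, -0.2]
grip_width: 0.2
grip_force: 30.0
```

Request:
{"fn": "move_arm", "kwargs": {
  "increments": "0 0 -20 0 0 0 255;0 0 -25 0 0 0 255;0 0 -25 0 0 0 255;0 0 -25 0 0 0 255;0 0 -25 0 0 0 255;0 0 -25 0 0 0 255;0 0 -20 0 0 0 255;0 0 0 0 0 0 255"
}}

```text
time: 64.15
position: [0.6081, -0.3607, 0.1117]
tool_rot: [-0.319, -3.117, -0.006]
ft_force: [-0.6, 0.8, -1.3]
grip_width: 0.2
grip_force: 30.0
```

```bash
python3 sp.py | grep -v "spare c .* -[56]"
```

```text
t 64.15 p [ 0.6081 -0.3607  0.1117] rot [-0.319 -3.117 -0.006] q [-0.049  0.606  0.817  1.404 -0.44   1.329  2.154] F [-0.6  0.8 -1.3] w 0.1996960475635441
tool y yaw 78.31419998960338
[([0.525, -0.326, 0.02], 0.94), ([0.51, -0.368, 0.022], 0.85), ([0.606, -0.355, 0.153], 0.62)]
spare c 595 -134 size 251.8 83.5 long yaw 7.5 n 4763 [450. 120.]
spare c 519 -347 size 109.0 86.7 long yaw 79.2 n 739 [243.  96.]
spare c 511 -369 size 36.0 18.2 long yaw 169.4 n 774 [221.  97.]
spare c 525 -325 size 36.5 16.8 long yaw 169.7 n 738 [270. 103.]
spare c 622 -312 size 86.5 17.8 long yaw 157.7 n 188 [296. 206.]
spare c 604 -417 size 88.5 24.1 long yaw 5.5 n 245 [202. 209.]
tray 4735 ((564.5762329101562, -355.8677978515625), (120.71430206298828, 189.95838928222656), 79.1357192993164)
```

Request:
{"fn": "move_arm", "kwargs": {
  "increments": "0 0 -22 0 0 0.8 255;0 0 -22 0 0 0 255;0 0 -22 0 0 0 255;0 0 -22 0 0 0 255;0 0 -17 0 0 0 255;0 0 -12 0 0 0 255;0 0 -10 0 0 0 255;0 0 0 0 0 0 255"
}}

```text
time: 64.92
position: [0.6106, -0.363, -0.0104]
tool_rot: [-0.297, -3.126, -0.001]
ft_force: [-0.3, 1.2, -1.5]
grip_width: 0.201
grip_force: 30.0
```

Request:
{"fn": "move_arm", "kwargs": {
  "increments": "0 0 0 0 0 0 255;0 0 0 0 0 0 165;0 0 0 0 0 0 165;0 0 0 0 0 0 165;0 0 0 0 0 0 165;0 0 20 0 0 0 165;0 0 25 0 0 0 165;0 0 25 0 0 0 165"
}}

```text
time: 65.58
position: [0.6104, -0.363, 0.061]
tool_rot: [-0.298, -3.126, -0.001]
ft_force: [0.1, -0.6, -0.5]
grip_width: 0.351
grip_force: 0.0
```

Request:
{"fn": "move_arm", "kwargs": {
  "increments": "0 0 35 0 0 0 165;-5 10 35 0 0 0 165;-5 20 35 0 0 0 165;-5 20 35 0 0 0 165;-5 20 35 0 0 0 165;-5 20 0 0 0 0 165;-5 20 0 0 0 0 165;0 0 0 0 0 0 165"
}}

```text
time: 66.25
position: [0.5819, -0.2486, 0.2368]
tool_rot: [0.289, 3.126, 0.006]
ft_force: [1.3, 0.1, -0.3]
grip_width: 0.352
grip_force: 0.0
```

```bash
python3 sp.py | grep -v "spare c .* -[56]"; python3 mag.py;python3 nip.py | grep blob; python3 - <<'E'
from h import *
im=ctrl.get_image("scene");x=cv2.resize(im["frame"][100:340],(800,375));cv2.imwrite("pics/end.png",x[:,:,::-1])
E
```

```text
t 66.25 p [ 0.5819 -0.2486  0.2368] rot [0.289 3.126 0.006] q [-0.315  0.35   0.887  1.456 -0.275  1.463  1.958] F [ 1.3  0.1 -0.3] w 0.3524075422002873
tool y yaw 79.42737337196746
[([0.511, -0.367, 0.024], 0.8), ([0.614, -0.359, 0.023], 0.58)]
spare c 552 -88 size 296.9 168.8 long yaw 159.0 n 3367 [338. 109.]
spare c 528 31 size 107.2 64.1 long yaw 53.4 n 2165 [439.  93.]
spare c 541 -374 size 136.4 66.2 long yaw 41.1 n 223 [152. 149.]
spare c 607 55 size 110.3 62.9 long yaw 166.5 n 1630 [459. 146.]
spare c 511 -370 size 36.0 18.3 long yaw 168.9 n 364 [158. 135.]
spare c 605 139 size 40.8 10.5 long yaw 5.4 n 60 [510. 140.]
spare c 524 -324 size 34.5 18.5 long yaw 169.9 n 354 [191. 138.]
spare c 599 -78 size 102.4 52.2 long yaw 11.0 n 1563 [365. 157.]
spare c 649 -16 size 107.4 64.3 long yaw 87.2 n 1776 [409. 184.]
spare c 613 -366 size 107.6 82.9 long yaw 78.2 n 286 [166. 216.]
spare c 612 -363 size 37.7 18.4 long yaw 168.9 n 320 [181. 200.]
spare c 765 -22 size 39.0 21.8 long yaw 88.3 n 260 [410. 250.]
tray 2152 ((564.0150756835938, -355.5296936035156), (121.4503173828125, 188.380
[... 589 characters left out ...]
71 -0.1319  0.0917] size [12.1 11.2] rect yaw mod90 0.2 m4 88.2 ang -110.4 r 0.11 zmax 0.0954 px [346. 124.]
blob 657 c [ 0.5759 -0.028 ] mean [ 0.5748 -0.0291  0.0986] size [39.  36.2] rect yaw mod90 42.3 m4 69.6 ang -151.1 r 0.001 zmax 0.1034 px [429. 140.]
blob 64 c [ 0.6046 -0.1336] mean [ 0.6042 -0.134   0.0828] size [9.5 9.3] rect yaw mod90 53.8 m4 43.9 ang -74.7 r 0.109 zmax 0.0844 px [348. 178.]
blob 229 c [0.6673 0.0323] mean [0.6663 0.0305 0.0914] size [19.3 19.3] rect yaw mod90 11.3 m4 12.4 ang 33.1 r 0.108 zmax 0.0958 px [475. 201.]
blob 109 c [ 0.6614 -0.0962] mean [ 0.6604 -0.0972  0.0913] size [13.5 11.7] rect yaw mod90 76.6 m4 77.4 ang -38.9 r 0.109 zmax 0.0953 px [380. 214.]
```

View pics/end.png

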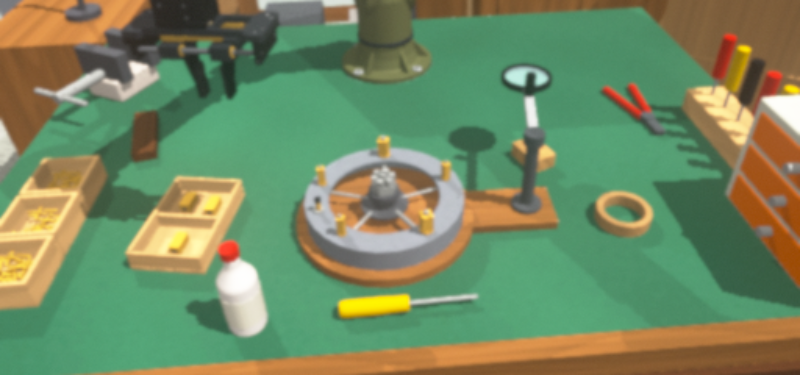

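The end picture shows the magnifier swung clear, with its lens at about (527,77). All three spares are in the tray, at about (188,200), (212,204) and (178,240). The bystanders look untouched and the gripper is free.

```bash
python3 -c "
from h import *
print(ctrl.close_job())"
```

```text
the job is handed in; nothing more can be done
None
```

The job is handed in (no verdict was returned): by my measurements the magnifier is at about 1.65 rad, all five nipples were turned in order, the castle nut lines up with the cross hole, and all three spares are in the tray.

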